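Clear the hot stage and set its side rest for a long carrier

ROBOT

A 6-joint arm with a two-finger parallel gripper is mounted at the origin on the work surface. World frame = base frame: x ahead of the robot, y to its left, z up, the work surface at z = 0. Lengths are in m, angles in rad, forces in N, time in s.
With the tool pointing down it reaches from about 0.375 to 0.9 m from the base axis. Payload 3.1 kg.
Tool frame: the origin (TCP) lies midway between the tips of the shut fingers; the grasp point (between the pads) lies 19 mm behind it; x points along the fingers, y is the direction in which the jaws open and shut, and the axes are right-handed (so a half turn about x gives the same grasp; the last joint's range is limited). The gripper opens to 85 mm and grips with 20 to 120 N. Pads are 22 mm wide; open, the fingers measure 114 mm over their backs; the gripper's body (76 mm by 85 mm) begins 54 mm behind the grasp point. The pads swing forward as they close: fully open they stand 13 mm farther back than shut.
Start: joints at [-1.327, 0.527, 1.433, -0, 1.181, -0.178], TCP at [0.256, -0.57, 0.207] pointing down, gripper open.
Joint ranges: [-3.08, 3.08], [-0.75, 2.2], [0.22, 2.44], [-1.43, 4.57], [0, 2.65], [-2.85, 2.85]. Speed limits (rad/s): [2.79, 2.79, 3.14, 3.14, 3.14, 3.14].

INTERFACE

Orientations are given as a unit quaternion [x, y, z, w].
In Python, from station import manip gives the robot as it stands.
- The arm moves only by the tool carry_out, never from a script. Its argument "commands" is a list that holds one entry, the list of rows, each a list of 7 numbers: the shift along the tool's x, y, z in units of 25 mm (1.0 is 25 mm), then the turn, a rotation vector about the tool's x, y, z in units of 5 degrees (1.0 is 5 degrees), then the finger opening in mm, from 0 to 85.4. A call has exactly 5 rows; each row is the pose to reach, as a shift and turn from the pose commanded when the call began, along the tool's axes at that moment; what a row does not reach only later rows make up. A row lasts 1/10 s, in which the tool goes at most 50 mm and 8.59 degrees, less where a joint would pass 70% of its speed; a pose out of reach is approached as far as the arm can. A call with a gripper value outside its range is refused whole. The fingers move at their own pace and stop on an object; "force" is the grip in N (left out, the last holds). Time passes only in rows, so rows that repeat a pose let the fingers close, or fill a call up. It gives the time, the measured TCP pose, the force and the opening at its end, in the units of the state.
- manip.sense(): the state, without advancing time (a new reading comes with each control period).
- manip.snapshot(name): name is "scene" or "side" or "wrist"; returns a dict with "image" (400x640x3 uint8, red, green, blue), "fx", "fy", "cx", "cy" (pixels), "k1" (the pictures are not rectified: a ray, as slopes to the right and down, at radius r is drawn at 1 + k1 r^2 times it, then the intrinsics apply), "rvec" (rotation vector, rad) and "tvec" (3), from world to camera coordinates, as OpenCV has them. Camera axes: x right, y down, z forward; pixel columns grow to the right and rows downward; lengths in m; the calibration is good to about 2 mm. A picture is of the moment at which its call begins. There is no depth.
- manip.sign_off(): hands the job in, once; it reports no verdict.
The state is a dict: "t": time; "q": joint angles; "qd": joint speeds; "tau": joint torques, N m; "tcp_pos": TCP position; "tool_rot": TCP orientation; "force": force on the tool from outside, world axes, zero at the start; "ft_torque": the same for the moment, N m; "finger_gap": opening from 0.0 (shut) to 1.0 (fully open).
Only numpy, scipy, OpenCV 4.12 (cv2) and the standard library are available. Lean on these libraries where they do the work, as an engineer would, in place of code of your own. Each camera call takes 0.05 s, during which the arm holds its last target.

TASK

The long carrier is to lie across the hot stage and its side rest, so first clear the stage: lift off the dipping basket by its handle, keep it upright, and leave it hanging by the handle on the hook of the drain stand. Then grip the side rest by its T-shaped head and draw it straight up in its pedestal, without forcing it against the bore or pulling it right out, until the top of the head is level with the stage's top plate and its long bar runs parallel to the stage edge that faces it. Finish while still holding it steady there, because the clamp screw is slack and a colleague will tighten it; leave the other things on the bench alone.

Things in the scene. Friction and masses are not known exactly. Their poses are not given: they have to be found in the camera images.
- bail_mid (a point): Middle of the top bar of the dipping basket's stiff upright arch handle (round white bar 9 mm thick), on the bar's centre line, 105 mm above the basket's underside. y along the bar, z up: it runs straight 44 mm either side, then down to the basket's ends; 60 mm free room below. Gripped about 28 mm along y from the middle, it leaves room for the hook under its middle.
- basket: The dipping basket (loose, 60 to 170 g): white slotted plastic, 60 (x) x 90 (y) x 39 mm, three small copper packages in it, tall handle; stands on the stage at the start. Origin: centre of its underside. y runs along the handle's top bar.
- hook_seat (a point): Point on top of the drain stand's level hook arm (round steel bar 10 mm thick, along x), half-way along its free length, 215 mm above the bench. The upright is 60 mm away towards +x and ends level with the arm's top; the upturned tip is 48 mm away towards -x and rises 22 mm above the arm's top. Nothing of the stand is higher. A handle comes on from beyond the tip, -x side.
- hookstand: The drain stand (fixed): steel base plate 190 (x) x 120 x 10 mm, upright 12 mm thick, one hook arm towards -x. Origin on the bench under the upright.
- stage_top (a point): Centre of the hot stage's flat steel top plate, in its top surface, 125 to 147 mm above the bench. x and y run parallel to the stage's edges, z up. The plate reaches 90 mm along x and 100 mm along y either way. The side rest stands beyond the +y or the -y edge; both of these edges run along x.
- stage: The hot stage (fixed): white housing 180 (x) x 200 (y) mm with two perforated steel plates side by side on top, on a grey plinth 190 x 210 mm with levelling feet; a bar handle sticks out 27 mm from the -x side, 40 mm below the top. Origin 110 mm below the centre of the top plate.
- rest_head (a point): Centre of the side rest's head, an aluminium bar 72 mm long (x), 24 mm wide (y), 18 mm high (z). At the start its long axis is turned up to 0.75 rad either way from the pedestal's x. The stem's vertical axis passes through this point; the rest turns about it and slides up freely, with light friction, and drops when let go.
- rest_top (a point): Centre of the top face of the side rest's head, 9 mm above the head's centre, on the stem's axis. Same axes as the head (x along the bar).
- rest: The side rest (loose, 250 to 490 g): head bar, below it a dark round stop collar 29 mm across and 18 mm high, then a steel stem 18 mm across and 56 mm long standing in the pedestal's bore. At the start the collar sits on the pedestal. Origin on the axis at the collar's underside, 27 mm below the head's centre; x along the bar.
- stem_foot (a point): Lower end of the side rest's stem, on its axis, 83 mm below the head's centre; hidden in the bore at the start.
- bore_mouth (a point): Centre of the mouth of the pedestal's bore, in its top face, 70 mm above the bench. The bore is vertical (z), 60 mm deep and 1.6 mm wider than the stem.
- pedestal: The pedestal of the side rest (fixed): aluminium block 56 x 56 mm on a foot 120 (x) x 80 (y) x 10 mm, top 70 mm above the bench, a black clamp knob (slack) on its -x face reaching 24 mm out, 22 mm below the top. Origin on the bench under the bore.
- carrier: Bystander: the long carrier, a flat aluminium frame 58 (x) x 400 (y) x 8 mm with a white strip, lying on the bench beyond the stage; origin at the centre of its underside.
- spoolbox_mid (a point): Bystander: centre of a round amber box with black lid, 68 mm across and 42 mm high, on the bench beyond the stage.
- driver: Bystander: screwdriver about 150 mm long with a black handle, lying on the bench on the robot's side of the stage; origin at the middle of its underside, x along it.

How it is judged:
By the outcome, as a careful person would: the job done as asked, in the order asked, and still so for the second after the job is handed in, while the arm keeps its last pose, push and grip.
It also fails if it takes over 72 s, if anything falls off the work surface, if the arm or the gripper's body presses on something with over 40 N, if the wrist force passes 120 N, or if a joint passes its speed limit or range.

## Working session

There is one attempt and no reset: what is moved stays moved. The work goes in short steps, Python scripts to look and compute and a tool call to move; the robot and the scene stay as the last step left them, time stands still between calls to the robot, and variables do not carry over. Pictures are saved under pics/ and viewed, and the job is handed in when it is done.

Besides the shell and the picture viewer there is one more tool, called after "Emit:" as name([rows], argument=value, ...), one row to a line, values as JSON. carry_out: Moves the arm, as the interface text tells. Its arguments: {"type":"object","properties":{"commands":{"type":"array"},"force":{"type":"number"}},"required":["commands"]}

```bash
ls; mkdir -p pics
cat > h.py <<'E'
import numpy as np, cv2, json
from station import manip
from scipy.spatial.transform import Rotation as R
def snap(name, out):
    s=manip.snapshot(name); im=np.array(s['image'])
    cv2.imwrite(f'pics/{out}.png', im[:,:,::-1])
    np.savez(f'pics/{out}.npz', image=im, **{k:np.array(s[k]) for k in ['fx','fy','cx','cy','k1','rvec','tvec']})
    return load(out)
def load(out): return dict(np.load(f'pics/{out}.npz'))
def _K(s): 
    return np.array([[s['fx'],0,s['cx']],[0,s['fy'],s['cy']],[0,0,1.]],float), np.array([float(s['k1']),0,0,0])
def ray(s,u,v):
    K,d=_K(s); p=cv2.undistortPoints(np.array([[[u,v]]],float),K,d)[0,0]
    Rm=cv2.Rodrigues(s['rvec'].astype(float))[0]; c=-Rm.T@s['tvec'].reshape(3)
    r=Rm.T@np.array([p[0],p[1],1.]); return c, r/np.linalg.norm(r)
def onz(s,u,v,z):
    c,r=ray(s,u,v); return c+r*(z-c[2])/r[2]
def tri(obs):
    A=np.zeros((3,3));b=np.zeros(3);L=[]
    for s,u,v in obs:
        c,r=ray(s,u,v);P=np.eye(3)-np.outer(r,r);A+=P;b+=P@c;L.append((c,P))
    x=np.linalg.solve(A,b); return x,[float(np.linalg.norm(P@(x-c))) for c,P in L]
def proj(s,X):
    K,d=_K(s); return cv2.projectPoints(np.array(X,float).reshape(-1,1,3),s['rvec'].astype(float),s['tvec'].astype(float).reshape(3,1),K,d)[0][:,0]
E
python3 - <<'E'
from h import *
print(manip.sense())
for n in ['scene','side','wrist']:
    s=snap(n,n+'0'); print(n, ray(s,320,200), s['fx'])
E
```

```text
pics
{'t': 0.0, 'q': array([-1.32746453e+00,  5.28443368e-01,  1.43389923e+00,  1.48811495e-06,
        1.18140650e+00, -1.78489260e-01]), 'qd': array([-0.00113371, -0.00162893,  0.00248919,  0.00193505,  0.00078322,
       -0.00106145]), 'tau': array([-1.20885270e-03, -4.42358208e+01, -1.78022861e+01, -3.01367618e-04,
        8.15284759e-03, -7.53941208e-06]), 'tcp_pos': array([ 0.2557347 , -0.569444  ,  0.20594867]), 'tool_rot': array([-0.6914132 , -0.14879479,  0.69146166, -0.14727073]), 'force': array([0.33266585, 0.22040131, 0.3852308 ]), 'ft_torque': array([-0.0068646 , -0.00132921,  0.00715695]), 'finger_gap': 1.0007798156311865}
scene (array([0.94531748, 0.52265349, 1.05545853]), array([-0.31711516, -0.46127702, -0.8286504 ])) 379.9710999317073
side (array([0.3171319 , 0.86509429, 0.66723545]), array([ 0.2122614 , -0.85265061, -0.47742229])) 431.7659025010855
wrist (array([ 0.3258975 , -0.53818804,  0.37253418]), array([-0.27507944, -0.09906189, -0.95630437])) 354.7020938224606
```

View pics/scene0.png

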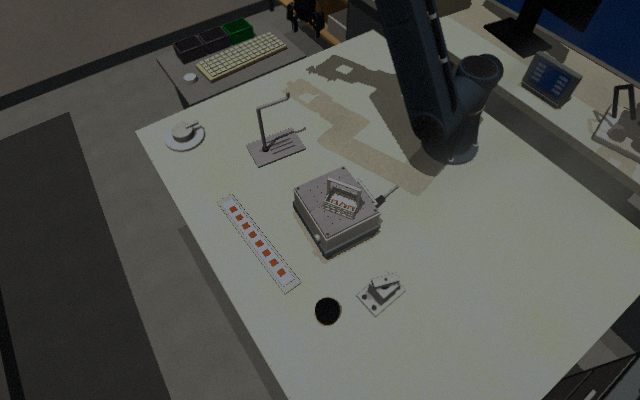

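View pics/side0.png

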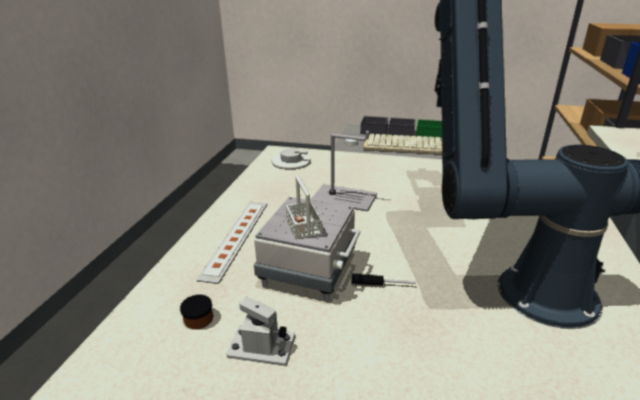

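View pics/wrist0.png

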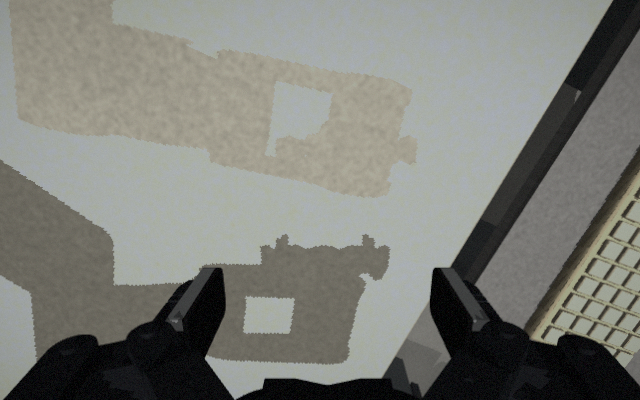

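The scene shows the stage around (337,212), the basket on it at (343,197), the drain stand at (265,130) and the rest at (381,292). In the side view they are at (305,240), (303,212), (333,165) and (258,330). I'll zoom in on these.

Run:
```python
from h import *
def crop(n,out,u0,v0,u1,v1,k):
    im=cv2.imread(f'pics/{n}.png')[v0:v1,u0:u1]; im=np.clip(im.astype(float)*(1.6 if 'scene' in n else 1),0,255).astype('uint8')
    cv2.imwrite(f'pics/{out}.png',cv2.resize(im,None,fx=k,fy=k,interpolation=cv2.INTER_CUBIC))
crop('scene0','c1',285,160,415,260,6)
crop('scene0','c2',235,80,315,170,6)
crop('scene0','c3',345,260,415,320,8)
crop('side0','d1',245,170,365,295,4.8)
crop('side0','d2',320,120,400,215,6)
crop('side0','d3',220,285,305,370,7)
```

```text
(no output)
```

View pics/c1.png

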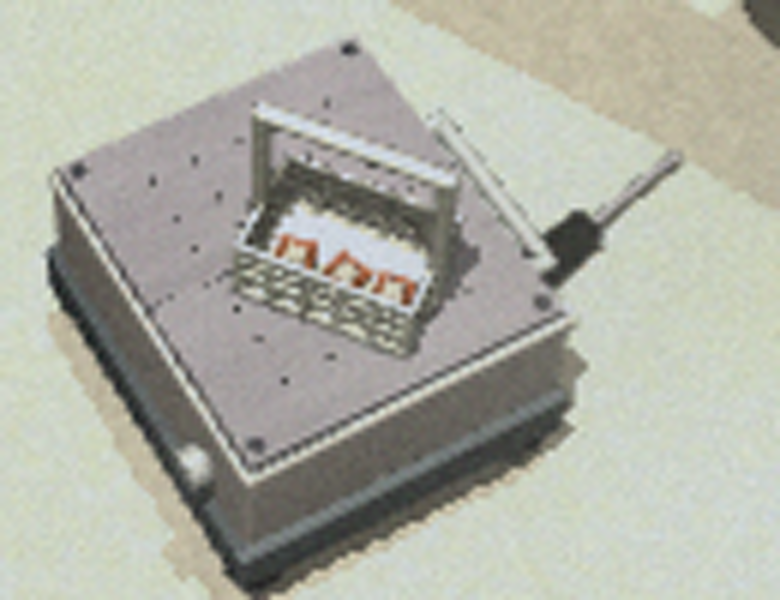

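View pics/c2.png

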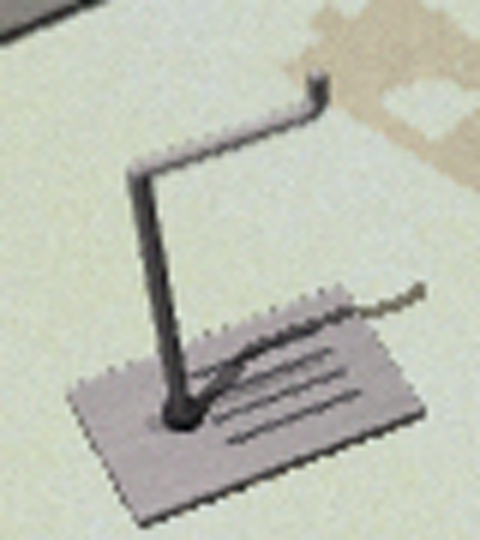

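View pics/c3.png

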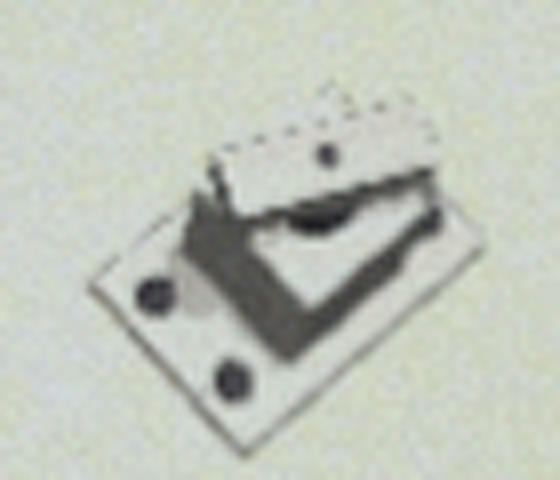

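View pics/d1.png

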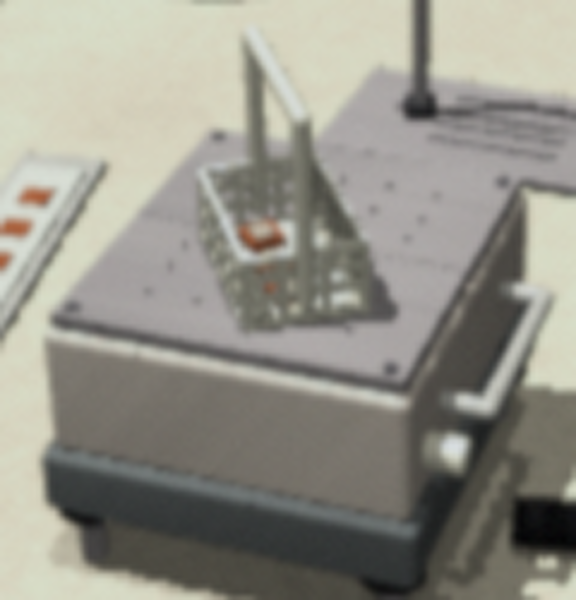

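View pics/d2.png

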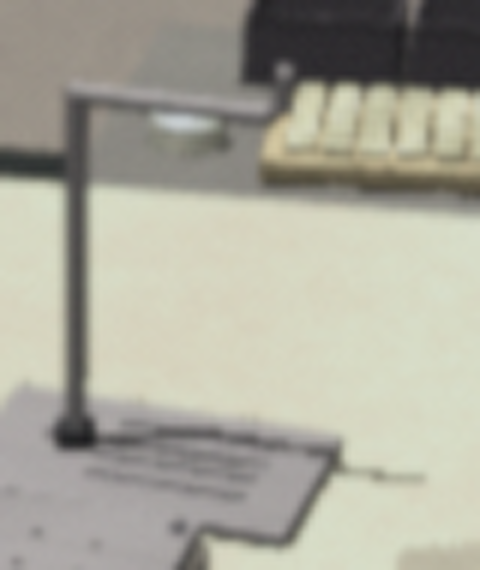

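View pics/d3.png

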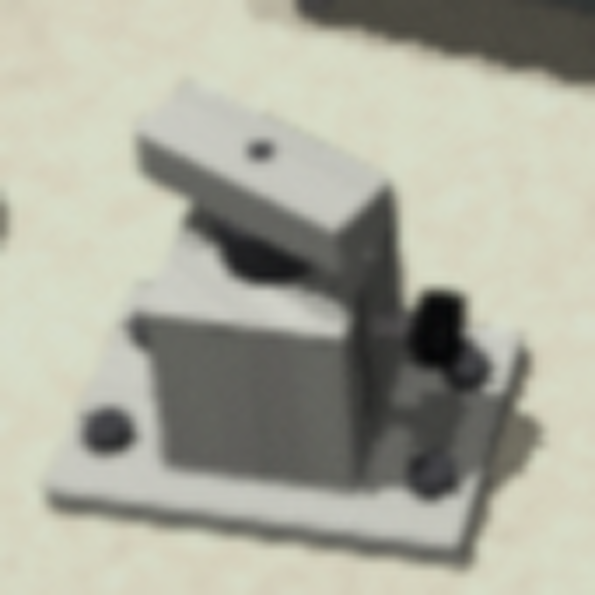

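```bash
cat > m.py <<'E'
from h import *
S=load('scene0');D=load('side0')
off={'c1':(285,160,6),'c2':(235,80,6),'c3':(345,260,8),'d1':(245,170,4.8),'d2':(320,120,6),'d3':(220,285,7)}
def px(c,u,v):
    a,b,k=off[c]; return (u+.5)/k-.5+a,(v+.5)/k-.5+b
def T(name,c,pc,d,pd):
    x,e=tri([(S,*px(c,*pc)),(D,*px(d,*pd))]); print(name,x.round(4),np.round(e,4)); return x
if __name__=='__main__':
    a=[T('scr -x-y','c1',(349,48),'d1',(503,182)),T('scr -x+y','c1',(543,302),'d1',(391,369)),T('scr +x+y','c1',(256,444),'d1',(71,306)),T('scr +x-y','c1',(78,171),'d1',(220,136))]
    print(np.mean(a,0), [np.linalg.norm(a[i]-a[i-1]) for i in range(4)], 'yaw', np.arctan2(*(a[2]-a[1])[1::-1]), np.arctan2(*(a[1]-a[0])[1::-1])-np.pi/2,np.arctan2(*(a[3]-a[0])[1::-1]),np.arctan2(*(a[2]-a[3])[1::-1])-np.pi/2)
    b=[T('bar -y','c1',(258,108),'d1',(250,32)),T('bar +y','c1',(455,185),'d1',(303,115))]
    print(np.mean(b,0),np.linalg.norm(b[1]-b[0]),np.arctan2(*(b[1]-b[0])[1::-1])-np.pi/2)
    u=T('upright','c2',(142,172),'d2',(74,92)); e=T('armend','c2',(320,105),'d2',(283,103)); T('tip','c2',(318,75),'d2',(285,68))
    print(np.linalg.norm(u-e),'yaw',np.arctan2(*(u-e)[1::-1]))
    T('upr base','c2',(183,410),'d2',(75,432))
    T('resthole','c3',(327,155),'d3',(260,150))
    r=[T('h','c3',p,'d3',q) for p,q in [((215,155),(340,240)),((410,98),(390,183)),((435,172),(187,82)),((240,215),(135,135))]]
    r=[T('h','c3',p,'d3',q) for p,q in [((240,215),(135,135)),((215,155),(187,82)),((410,98),(390,183)),((435,172),(340,240))]]
    print(np.mean(r,0),np.arctan2(*(r[1]-r[2])[1::-1]),np.arctan2(*(r[0]-r[3])[1::-1]))
    f=[T('f','c3',p,'d3',q) for p,q in [((245,457),(45,495)),((485,243),(465,560))]]
    print(np.linalg.norm(f[0]-f[1]),np.arctan2(*(f[0]-f[1])[1::-1]))
E
python3 m.py
```

```text
scr -x-y [ 0.4703 -0.0432  0.1455] [0.001 0.001]
scr -x+y [0.488  0.1335 0.1467] [0.001 0.001]
scr +x+y [0.6436 0.1178 0.1471] [0.0012 0.0012]
scr +x-y [ 0.6259 -0.0579  0.1459] [0.0016 0.0016]
[0.55694345 0.03753638 0.14628291] [np.float64(0.15628162611106658), np.float64(0.1775950627138938), np.float64(0.15635753183057416), np.float64(0.17665199997785305)] yaw -0.10027021191849823 -0.10023474748602723 -0.09423192941930236 -0.10067928817284044
bar -y [0.5795 0.0272 0.2518] [0.0007 0.0007]
bar +y [0.5331 0.1098 0.2539] [0.0028 0.0028]
[0.55629545 0.06847482 0.25283766] 0.09471376286728585 0.5118521187436631
upright [ 0.5815 -0.3538  0.2133] [0.0007 0.0007]
armend [ 0.4754 -0.3412  0.2183] [0.0029 0.0029]
tip [ 0.4747 -0.3425  0.2366] [0.0019 0.0019]
0.10696323699870414 yaw -0.118443088104223
upr base [ 0.581  -0.3581  0.018 ] [0.0004 0.0004]
resthole [0.5839 0.2997 0.1078] [0.0013 0.0013]
h [0.5851 0.2562 0.0313] [0.0045 0.0045]
h [0.547  0.2997 0.1044] [0.0009 0.0009]
h [0.5828 0.3375 0.165 ] [0.0001 0.0001]
h [0.6202 0.299  0.1054] [0.0007 0.0007]
h [0.6202 0.299  0.1054] [0.0007 0.0007]
h [0.6139 0.2781 0.1072] [0.0013 0.0013]
h [0.547  0.2997 0.1044] [0.0009 0.0009]
h [0.5549 0.3222 0.1015] [0.0028 0.0028]
[0.58400317 0.29976528 0.10462746] -0.3118497510912328 -0.3410489108891009
f [0.6403 0.344  0.0076] [0.002 0.002]
f [0.5203 0.3343 0.005 ] [0.001 0.001]
0.12043915882899597 0.08003858084874335
```

```bash
cat >> h.py <<'E'
def pose():
    s=manip.sense(); return np.array(s['tcp_pos']),R.from_quat(s['tool_rot']),s
def down(yaw):  # tool x = -z, tool y = (cos,sin,0)
    x=np.array([0,0,-1.]);y=np.array([np.cos(yaw),np.sin(yaw),0]);return R.from_matrix(np.c_[x,y,np.cross(x,y)])
def go(p,yaw,ref=None):
    P,Q,s=pose() if ref is None else (*ref,None)
    d=Q.inv().apply(np.array(p)-P)/.025; w=(Q.inv()*down(yaw)).as_rotvec(degrees=True)/5
    print('shift',d.round(3),'turn',w.round(3))
def st():
    P,Q,s=pose(); y=Q.as_matrix()
    print('t',round(s['t'],2),'tcp',P.round(4),'yaw',round(float(np.arctan2(y[1,1],y[0,1])),4),'tilt',y[:,0].round(4),'F',s['force'].round(2),'gap',round(s['finger_gap'],3),'q',s['q'].round(3))
E
python3 - <<'E'
from h import *
st()
by=.512
d=np.array([np.cos(by+np.pi/2),np.sin(by+np.pi/2)])
mid=np.array([.5563,.0685])
for s in (1,-1):
    g=mid+s*.028*d; print(g, np.hypot(*g))
    for yy in (by,by+np.pi,by-np.pi): go([*g,.30],yy)
E
```

```text
t 0.15 tcp [ 0.2558 -0.5696  0.2061] yaw -1.149 tilt [-4.0e-04  1.6e-03 -1.0e+00] F [-0.03  0.32 -0.73] gap 1.0 q [-1.328  0.528  1.434  0.     1.181 -0.178]
[0.54258219 0.09290946] 0.5504794286690669
shift [ -3.715 -19.488 -21.318] turn [-1.9034e+01 -1.9000e-02  1.2000e-02]
shift [ -3.715 -19.488 -21.318] turn [1.6966e+01 1.1000e-02 1.8000e-02]
shift [ -3.715 -19.488 -21.318] turn [1.6966e+01 1.1000e-02 1.8000e-02]
[0.57001781 0.04409054] 0.5717204549534481
shift [ -3.719 -17.257 -21.52 ] turn [-1.9034e+01 -1.9000e-02  1.2000e-02]
shift [ -3.719 -17.257 -21.52 ] turn [1.6966e+01 1.1000e-02 1.8000e-02]
shift [ -3.719 -17.257 -21.52 ] turn [1.6966e+01 1.1000e-02 1.8000e-02]
```

Emit:
carry_out([
  [[-1,-1,-1.3,-1.5,0,0,60],[-2,-2,-2.6,-3,0,0,60],[-3,-3,-3.9,-4.5,0,0,60],[-4,-4,-5.2,-6,0,0,60],[-5,-5,-6.5,-7.5,0,0,60]],
], force=50)

```text
t: 0.65
tcp_pos: [0.3533, -0.3878, 0.3326]
tool_rot: [0.606, 0.364, -0.606, 0.364]
force: [0.2, 0.2, 1.0]
finger_gap: 0.7
```

Run:
```python
from h import *
st(); go([.545,.0,.33],.512)
```

```text
t 0.65 tcp [ 0.3533 -0.3878  0.3326] yaw -0.4895 tilt [-2.e-04  7.e-04 -1.e+00] F [0.18 0.2  1.03] gap 0.7 q [-1.045  0.26   1.508  0.     1.374 -0.556]
shift [  0.112  -0.529 -17.296] turn [-1.1477e+01 -9.0000e-03  2.0000e-03]
```

Emit:
carry_out([
  [[0,0,-1.8,-1.5,0,0,60],[0,0,-3.6,-3,0,0,60],[0,-0.1,-5.4,-4.5,0,0,60],[0,-0.2,-7.2,-6,0,0,60],[0,-0.3,-9,-7.5,0,0,60]],
])

```text
t: 1.15
tcp_pos: [0.4534, -0.1861, 0.3318]
tool_rot: [0.457, 0.54, -0.457, 0.539]
force: [1.8, 0.3, 0.5]
finger_gap: 0.704
```

Run:
```python
from h import *
st(); go([.545,.0,.33],.512)
```

```text
t 1.15 tcp [ 0.4534 -0.1861  0.3318] yaw 0.1652 tilt [-1.e-04  2.e-04 -1.e+00] F [1.78 0.34 0.49] gap 0.704 q [-0.618  0.206  1.585  0.     1.351 -0.783]
shift [ 0.073  4.837 -6.742] turn [-3.975e+00 -2.000e-03  1.000e-03]
```

Emit:
carry_out([
  [[0,1.0,-1.3,-1,0,0,60],[0,2.0,-2.8,-2,0,0,60],[0,3,-4.2,-3,0,0,60],[0,4,-5.5,-4,0,0,60],[0,4.8,-6.7,-4,0,0,60]],
])

```text
t: 1.65
tcp_pos: [0.5455, -0.0015, 0.3317]
tool_rot: [0.357, 0.61, -0.357, 0.61]
force: [-0.4, 1.1, 0.6]
finger_gap: 0.705
```

Run:
```python
from h import *
st(); s=snap('wrist','w1')
print(proj(s,[[.5563,.0685,.2513],[.5795,.0272,.2513],[.5331,.1098,.2513]]))
```

```text
t 1.65 tcp [ 0.5455 -0.0015  0.3317] yaw 0.5114 tilt [-2.e-04  2.e-04 -1.e+00] F [-0.41  1.15  0.57] gap 0.705 q [-0.208  0.294  1.462  0.     1.386 -0.719]
[[391.33883919 124.38223055]
 [387.81391734 191.29725959]
 [395.26649306  49.21349092]]
```

View pics/w1.png

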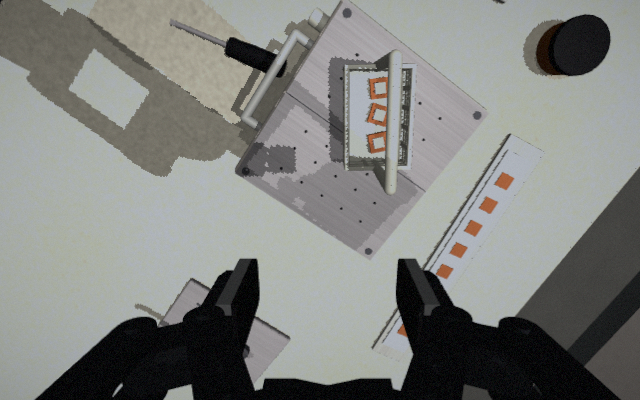

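Run:
```python
from h import *
s=load('w1'); im=s['image'].astype(int)
for v in range(44,200,8): print(v,[int(x) for x in im[v,380:406].min(axis=1)])
```

```text
44 [171, 171, 167, 163, 163, 163, 163, 165, 164, 163, 164, 161, 162, 163, 159, 161, 163, 166, 165, 166, 161, 162, 163, 148, 129, 156]
52 [168, 166, 172, 172, 168, 166, 166, 165, 153, 102, 83, 103, 124, 143, 157, 168, 171, 170, 171, 169, 156, 154, 161, 160, 160, 164]
60 [57, 52, 52, 51, 52, 48, 51, 51, 57, 88, 118, 137, 155, 167, 174, 173, 169, 170, 171, 173, 171, 161, 149, 165, 163, 163]
68 [54, 52, 48, 48, 52, 73, 110, 115, 80, 96, 122, 143, 160, 173, 175, 171, 174, 174, 171, 158, 135, 145, 100, 99, 108, 104]
76 [171, 172, 153, 122, 170, 171, 173, 150, 72, 106, 129, 146, 163, 173, 172, 170, 169, 173, 171, 172, 171, 143, 121, 141, 164, 121]
84 [175, 174, 175, 176, 171, 150, 62, 64, 82, 114, 136, 154, 170, 176, 174, 172, 177, 175, 172, 175, 156, 121, 123, 141, 159, 101]
92 [174, 174, 174, 174, 174, 161, 109, 59, 91, 120, 143, 158, 175, 175, 175, 172, 175, 174, 173, 174, 142, 112, 125, 145, 151, 61]
100 [175, 175, 172, 176, 174, 173, 157, 90, 98, 129, 149, 167, 174, 172, 173, 172, 174, 174, 176, 168, 133, 112, 124, 165, 125, 68]
108 [56, 56, 52, 50, 53, 66, 65, 80, 110, 132, 154, 172, 
[... 771 characters left out ...]
9, 176, 175, 154, 117, 115, 128, 151, 81, 117, 74, 64]
164 [74, 82, 84, 96, 115, 68, 93, 114, 134, 147, 157, 169, 177, 176, 172, 167, 158, 133, 108, 103, 85, 87, 89, 82, 71, 58]
172 [60, 61, 60, 58, 58, 74, 99, 123, 138, 147, 162, 170, 175, 178, 173, 163, 143, 103, 98, 111, 133, 135, 133, 135, 134, 144]
180 [49, 56, 61, 59, 57, 79, 104, 123, 140, 152, 164, 173, 176, 176, 169, 160, 139, 114, 129, 130, 126, 131, 131, 130, 135, 134]
188 [139, 135, 121, 59, 61, 88, 113, 133, 146, 156, 167, 175, 174, 174, 165, 150, 134, 133, 132, 131, 134, 132, 133, 129, 127, 130]
196 [129, 129, 133, 131, 131, 128, 130, 128, 130, 131, 130, 131, 134, 135, 128, 132, 128, 128, 130, 135, 136, 133, 132, 133, 134, 130]
```

Run:
```python
from h import *
s=load('w1')
a=onz(s,394.8,50,.2513);b=onz(s,390.9,194,.2513);m=(a+b)/2;d=(a-b);n=np.linalg.norm(d)
print(a,b,m,n,np.arctan2(-d[0],d[1]))
d/=n
g=m-.028*d; print(g); go([g[0],g[1],.29],np.arctan2(-d[0],d[1]))
# stage screws
for p in [(346,12),(477,115),(368,251),(245,171)]: print(onz(s,*p,.1463))
```

```text
[0.53309031 0.10925828 0.2513    ] [0.58253388 0.02657455 0.2513    ] [0.55781209 0.06791641 0.2513    ] 0.09633933395812769 0.5389360065440745
[0.57218234 0.04388527 0.2513    ]
shift [ 1.675  1.663 -0.922] turn [-0.292 -0.038 -0.05 ]
[0.48920068 0.13288244 0.1463    ]
[0.64441625 0.11774782 0.1463    ]
[ 0.62726807 -0.05675284  0.1463    ]
[ 0.47273196 -0.04185768  0.1463    ]
```

Emit:
carry_out([
  [[0,0.6,-0.4,-0.2,0,0,60],[0,1.3,-0.8,-0.2,0,0,60],[0,1.65,-0.94,-0.2,0,0,60],[1,1.65,-0.94,-0.2,0,0,60],[2,1.65,-0.94,-0.2,0,0,60]],
])

```text
t: 2.2
tcp_pos: [0.5701, 0.0369, 0.2819]
tool_rot: [0.353, 0.612, -0.352, 0.614]
force: [0.4, -0.2, 0.0]
finger_gap: 0.702
```

Run:
```python
from h import *
st(); go([.5716,.044,.2323],.53)
s=snap('wrist','w2');snap('scene','s2')
```

```text
t 2.2 tcp [0.5701 0.0369 0.2819] yaw 0.527 tilt [ 2.e-03 -7.e-04 -1.e+00] F [ 0.43 -0.22  0.02] gap 0.702 q [-0.131  0.375  1.478 -0.     1.287 -0.658]
shift [ 1.983  0.194 -0.219] turn [-0.034  0.018 -0.016]
```

View pics/w2.png

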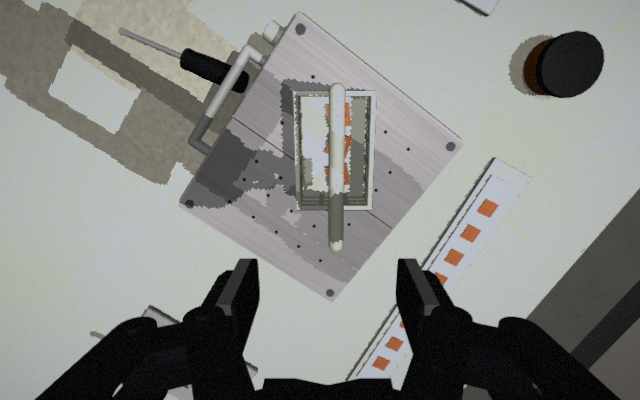

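Emit:
carry_out([
  [[0.4,0.15,-0.2,0,0,0,60],[0.9,0.2,-0.2,0,0,0,60],[1.4,0.2,-0.2,0,0,0,60],[1.8,0.2,-0.2,0,0,0,60],[1.97,0.2,-0.2,0,0,0,50]],
])

```text
t: 2.8
tcp_pos: [0.5706, 0.0439, 0.2312]
tool_rot: [0.352, 0.614, -0.353, 0.612]
force: [-0.3, -0.4, -0.0]
finger_gap: 0.589
```

Run:
```python
from h import *
st(); go([.5716,.044,.2323],.53)
s=snap('wrist','w3')
```

```text
t 2.8 tcp [0.5706 0.0439 0.2312] yaw 0.5264 tilt [-2.3e-03  2.0e-04 -1.0e+00] F [-0.34 -0.44 -0.  ] gap 0.589 q [-0.118  0.429  1.538 -0.     1.177 -0.645]
shift [-0.042  0.038  0.018] turn [-0.041 -0.015  0.021]
```

View pics/w3.png

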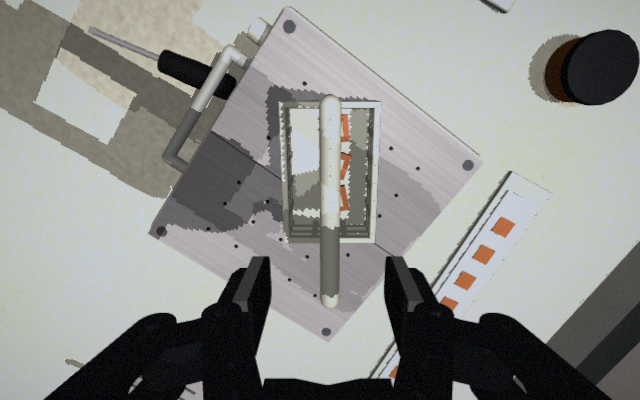

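Run:
```python
from h import *
s=load('w3');P,Q,_=pose()
z=Q.as_matrix()[:,2]; print(z)
g=P+np.array([0,0,.019])
print(proj(s,[g,g+.011*z,g-.011*z,P]))
print(onz(s,329,301,.2513),onz(s,330,96,.2513))
```

```text
[ 0.50246216 -0.86459776 -0.00157891]
[[327.18426671 266.219499  ]
 [327.1842781  287.17633068]
 [327.18425823 244.38883611]
 [327.24514872 248.87070635]]
[0.58010978 0.02908115 0.2513    ] [0.53355272 0.10969515 0.2513    ]
```

Emit:
carry_out([
  [[0,0.03,0,0,0,0,20],[0,0.03,0,0,0,0,4],[0,0.03,0,0,0,0,4],[0,0.03,0,0,0,0,4],[0,0.03,0,0,0,0,4]],
], force=60)

```text
t: 3.35
tcp_pos: [0.5721, 0.0443, 0.233]
tool_rot: [0.353, 0.613, -0.353, 0.613]
force: [0.2, 0.5, 0.1]
finger_gap: 0.045
```

Run:
```python
from h import *
st()
```

```text
t 3.35 tcp [0.5721 0.0443 0.233 ] yaw 0.5266 tilt [ 6.e-04 -1.e-04 -1.e+00] F [0.18 0.46 0.1 ] gap 0.045 q [-0.117  0.428  1.534 -0.     1.179 -0.644]
```

Run:
```python
from h import *
s=snap('wrist','w4');s=snap('side','sd4')
im=s['image'][150:300,230:370][:,:,::-1]; cv2.imwrite('pics/sd4c.png',cv2.resize(im,None,fx=5,fy=5,interpolation=cv2.INTER_CUBIC)[:600])
```

```text
(no output)
```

View pics/w4.png

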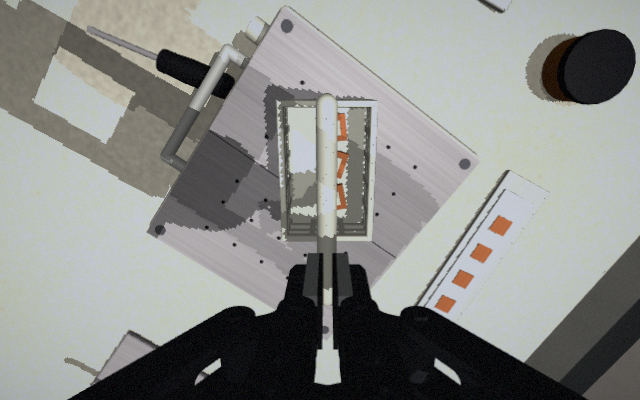

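View pics/sd4c.png

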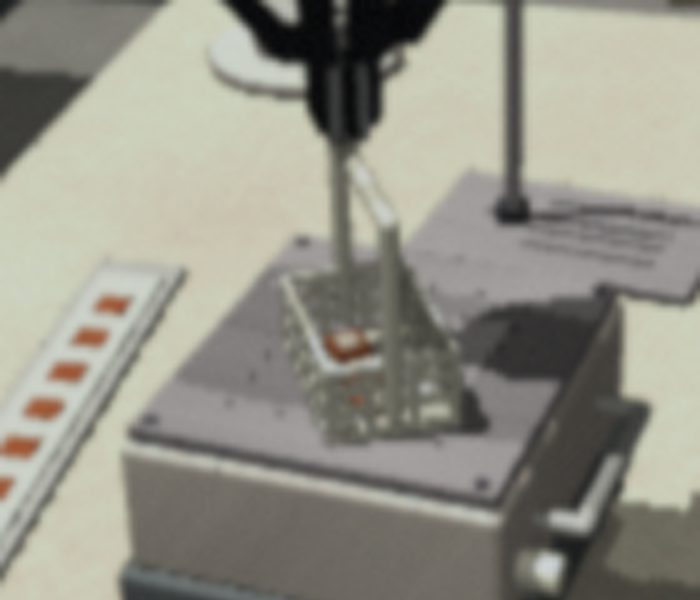

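Run:
```python
from h import *
P,Q,_=pose(); s=load('sd4')
X=[P,P+[0,0,.019],[.5716+.008,.044-.014,.2513],[.533,.1095,.2513]]
p=proj(s,X);print((p-[230,150]+.5)*5)
print(proj(load('w4'),X))
```

```text
[[341.61551781 191.03651413]
 [340.09857373 152.59169278]
 [332.84800168 138.43686645]
 [386.77653404 230.24688485]]
[[327.29143326 248.88394031]
 [327.33097832 266.30412732]
 [325.97719127 296.25374132]
 [324.89347616  94.56696723]]
```

Run:
```python
from h import *
s=load('sd4');im=s['image'][150:205,275:330][:,:,::-1]; cv2.imwrite('pics/sd4d.png',cv2.resize(im,None,fx=10,fy=10,interpolation=cv2.INTER_NEAREST))
s=snap('scene','s4')
u,v=proj(s,[pose()[0]])[0].astype(int);print(u,v)
im=np.clip(s['image'][v-30:v+25,u-30:u+30][:,:,::-1]*1.6,0,255).astype('uint8'); cv2.imwrite('pics/s4d.png',cv2.resize(im,None,fx=10,fy=10,interpolation=cv2.INTER_NEAREST))
```

```text
333 184
```

View pics/sd4d.png

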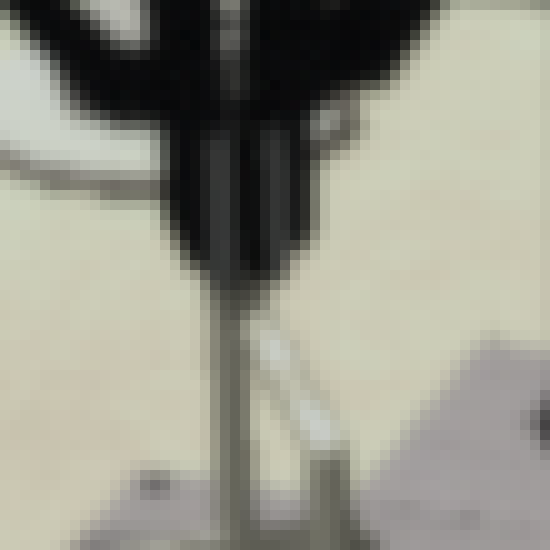

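View pics/s4d.png

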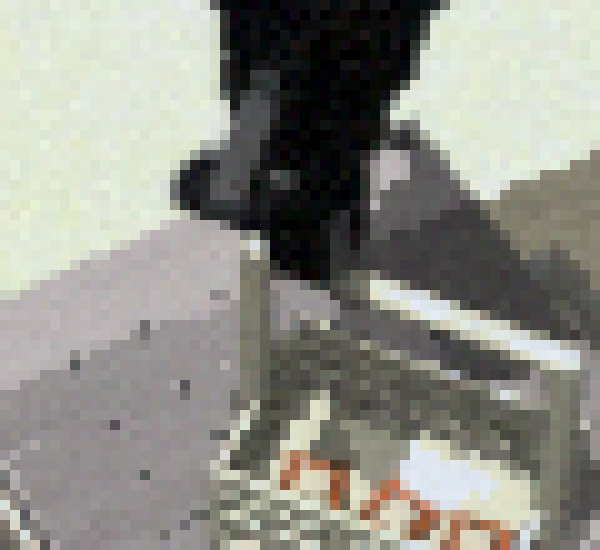

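Run:
```python
from h import *
S=load('s4');D=load('sd4');W=load('w4')
print(tri([(S,333,182),(D,298.5,178.8)]))
# finger lower tip only side: on vertical line through TCP
P,_,_=pose()
for z in (.233,.240,.245,.25,.255): 
    X=[P[0],P[1],z]; print(z,proj(S,X)[0].round(1),proj(D,X)[0].round(1),proj(W,X)[0].round(1))
im=W['image'][230:400,270:390][:,:,::-1]; cv2.imwrite('pics/w4d.png',cv2.resize(np.clip(im*1.5,0,255).astype('uint8'),None,fx=3.5,fy=3.5,interpolation=cv2.INTER_NEAREST))
im=D['image'][130:205,275:330]
print(im[165:195].max() if 0 else '', [ [int(D['image'][v,u].mean()) for u in range(290,308)] for v in range(172,192,1)])
```

```text
(array([0.57299704, 0.04428145, 0.25154993]), [0.004190581912791065, 0.004190581912791094])
0.233 [333.5 184.5] [297.8 187.6] [327.3 249.1]
0.24 [333.6 182.9] [297.7 184.8] [327.3 255.1]
0.245 [333.6 181.8] [297.6 182.8] [327.3 259.7]
0.25 [333.7 180.6] [297.6 180.8] [327.3 264.5]
0.255 [333.7 179.5] [297.5 178.7] [327.3 269.6]
 [[184, 128, 56, 18, 14, 30, 52, 55, 33, 14, 14, 35, 53, 46, 27, 46, 117, 178], [189, 158, 89, 31, 15, 28, 53, 54, 37, 18, 15, 34, 53, 51, 34, 63, 136, 183], [194, 178, 123, 57, 20, 29, 51, 57, 39, 19, 13, 31, 53, 59, 63, 103, 162, 190], [196, 190, 160, 91, 38, 32, 53, 56, 39, 19, 12, 29, 53, 77, 120, 157, 184, 194], [196, 195, 180, 131, 85, 54, 53, 55, 41, 28, 15, 29, 53, 94, 156, 184, 193, 195], [195, 196, 190, 172, 146, 94, 61, 55, 44, 40, 34, 45, 74, 116, 171, 191, 194, 194], [195, 195, 194, 193, 178, 126, 76, 56, 49, 52, 61, 86, 125, 160, 185, 194, 194, 194], [194, 197, 197, 197, 186, 146, 97, 71, 63, 67, 80, 115, 162, 185, 192, 194, 194, 195], [196, 196, 197, 196, 187, 155, 112, 82, 72, 80, 99, 132, 172, 191, 194, 194, 195, 195], [195, 194, 195, 195, 189
[... 275 characters left out ...]
67, 129, 105, 99, 122, 164, 192, 199, 187, 176, 187, 194, 196], [192, 192, 195, 194, 188, 166, 129, 105, 96, 111, 154, 187, 200, 194, 180, 185, 192, 195], [191, 192, 194, 194, 188, 166, 128, 106, 97, 111, 146, 175, 190, 191, 180, 177, 188, 193], [195, 196, 195, 195, 192, 174, 134, 107, 98, 118, 154, 162, 175, 185, 180, 172, 183, 191], [195, 195, 195, 195, 195, 182, 139, 108, 96, 118, 160, 158, 163, 180, 185, 175, 175, 186], [193, 193, 194, 194, 193, 182, 140, 109, 95, 116, 168, 174, 164, 172, 185, 184, 175, 177], [193, 193, 193, 194, 194, 183, 141, 109, 96, 117, 173, 184, 169, 165, 186, 194, 186, 178], [194, 194, 194, 195, 194, 182, 140, 110, 96, 117, 174, 190, 180, 169, 182, 198, 198, 189]]
```

View pics/w4d.png

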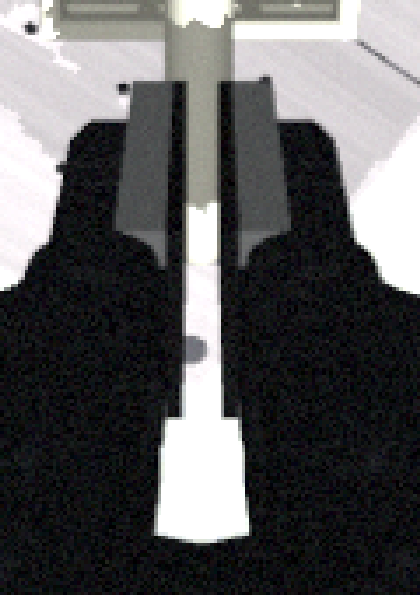

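Emit:
carry_out([
  [[0,0,0,0,0,0,45],[0,0,0,0,0,0,45],[0,0,0,0,0,0,45],[0.4,0,0,0,0,0,45],[0.8,0,0,0,0,0,45]],
])

```text
t: 4.0
tcp_pos: [0.572, 0.0443, 0.212]
tool_rot: [0.353, 0.613, -0.353, 0.613]
force: [-0.3, 0.7, -0.2]
finger_gap: 0.526
```

Run:
```python
from h import *
st()
D=snap('side','sd5');S=snap('scene','s5')
im=D['image'][130:205,265:340][:,:,::-1]; a=cv2.resize(im,None,fx=5.3,fy=5.3,interpolation=cv2.INTER_CUBIC)
im=np.clip(S['image'][140:215,295:370][:,:,::-1]*1.6,0,255).astype('uint8');b=cv2.resize(im,None,fx=5.3,fy=5.3,interpolation=cv2.INTER_CUBIC)
cv2.imwrite('pics/j5.png',np.hstack([a,b]))
```

```text
t 4.0 tcp [0.572  0.0443 0.212 ] yaw 0.5265 tilt [ 3.e-04 -1.e-04 -1.e+00] F [-0.29  0.71 -0.23] gap 0.526 q [-0.117  0.452  1.558 -0.     1.131 -0.644]
```

View pics/j5.png

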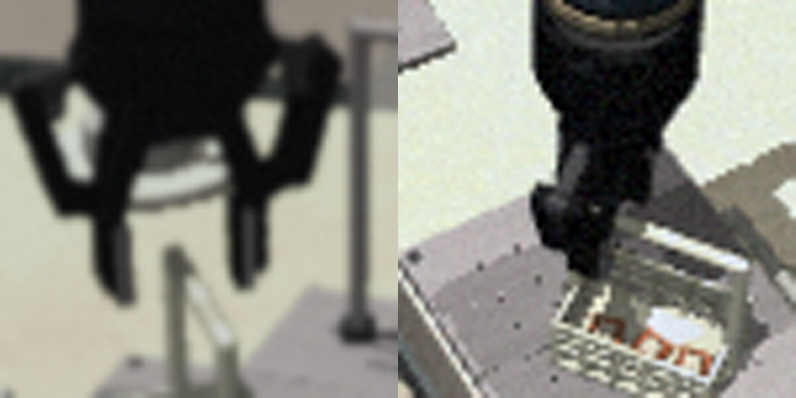

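Emit:
carry_out([
  [[0,0,0,0,0,0,4],[0,0,0,0,0,0,4],[0,0,0,0,0,0,4],[0,0,0,0,0,0,4],[0,0,0,0,0,0,4]],
])

```text
t: 4.6
tcp_pos: [0.5722, 0.0441, 0.213]
tool_rot: [0.353, 0.613, -0.353, 0.613]
force: [0.4, 0.1, -0.1]
finger_gap: 0.075
```

Run:
```python
from h import *
st()
D=snap('side','sd6');W=snap('wrist','w6')
im=D['image'][130:205,265:340][:,:,::-1]; a=cv2.resize(im,None,fx=5.3,fy=5.3,interpolation=cv2.INTER_CUBIC)
im=np.clip(W['image'][190:400,225:435][:,:,::-1]*1.3,0,255).astype('uint8');b=cv2.resize(im,(a.shape[1],a.shape[0]),interpolation=cv2.INTER_CUBIC)
cv2.imwrite('pics/j6.png',np.hstack([a,b]))
```

```text
t 4.6 tcp [0.5722 0.0441 0.213 ] yaw 0.5266 tilt [ 8.e-04 -3.e-04 -1.e+00] F [ 0.39  0.06 -0.15] gap 0.075 q [-0.118  0.451  1.557 -0.     1.133 -0.644]
```

View pics/j6.png

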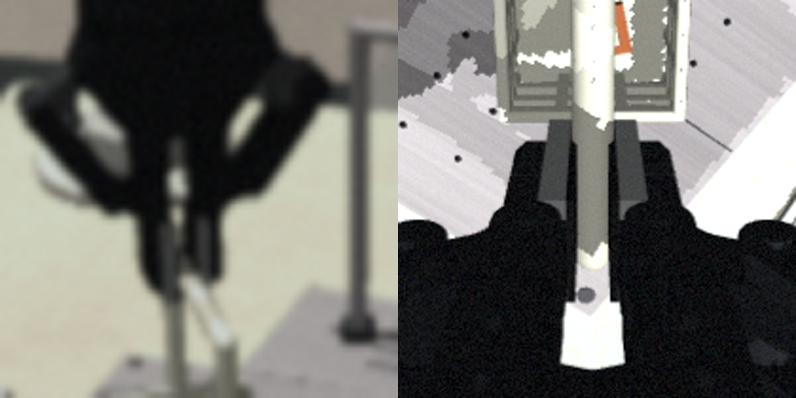

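Emit:
carry_out([
  [[0,0,0,0,0,0,4],[-0.2,0,0,0,0,0,4],[-0.5,0,0,0,0,0,4],[-0.8,0,0,0,0,0,4],[-1.0,0,0,0,0,0,4]],
], force=80)

```text
t: 5.2
tcp_pos: [0.5723, 0.0443, 0.2386]
tool_rot: [0.353, 0.613, -0.352, 0.613]
force: [-0.4, -0.3, -0.8]
finger_gap: 0.069
```

Run:
```python
from h import *
st()
D=snap('side','sd7');W=snap('wrist','w7')
im=D['image'][130:240,255:365][:,:,::-1]; a=cv2.resize(im,(398,398),interpolation=cv2.INTER_CUBIC)
im=np.clip(W['image'][0:400,125:525][:,:,::-1]*1.3,0,255).astype('uint8');b=cv2.resize(im,(a.shape[1],a.shape[0]),interpolation=cv2.INTER_CUBIC)
cv2.imwrite('pics/j7.png',np.hstack([a,b]))
```

```text
t 5.2 tcp [0.5723 0.0443 0.2386] yaw 0.5266 tilt [ 0.0012 -0.     -1.    ] F [-0.45 -0.26 -0.76] gap 0.069 q [-0.117  0.422  1.527  0.     1.191 -0.644]
```

View pics/j7.png

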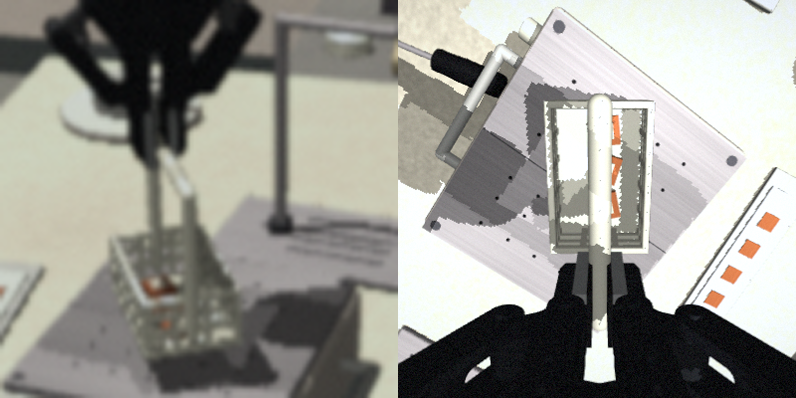

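Run:
```python
from h import *
go([.389,-.3595,.275],-.118)
```

```text
shift [ -1.459 -14.467  10.273] turn [ 7.386  0.008 -0.027]
```

Emit:
carry_out([
  [[-0.5,0,0,0,0,0,4],[-1.0,-0.5,0.4,0,0,0,4],[-1.4,-1.3,0.9,0.3,0,0,4],[-1.45,-2.3,1.6,0.9,0,0,4],[-1.45,-3.5,2.4,1.6,0,0,4]],
])

```text
t: 5.8
tcp_pos: [0.5265, -0.0531, 0.2757]
tool_rot: [0.395, 0.585, -0.395, 0.588]
force: [0.3, -0.2, -1.6]
finger_gap: 0.067
```

Run:
```python
from h import *
st()
go([.389,-.3595,.275],-.118)
```

```text
t 5.8 tcp [ 0.5265 -0.0531  0.2757] yaw 0.3859 tilt [ 0.0028 -0.0014 -1.    ] F [ 0.29 -0.24 -1.61] gap 0.067 q [-3.120e-01  3.180e-01  1.587e+00 -1.000e-03  1.234e+00 -6.970e-01]
shift [ 0.028 -9.708  9.285] turn [ 5.774  0.021 -0.03 ]
```

Emit:
carry_out([
  [[0,-1.2,0.9,0.6,0,0,4],[0,-2.4,1.9,1.4,0,0,4],[0,-3.6,3.1,2.2,0,0,4],[0,-4.8,4.4,3,0,0,4],[0,-6,5.6,3.8,0,0,4]],
])

```text
t: 6.3
tcp_pos: [0.4391, -0.2403, 0.2752]
tool_rot: [0.487, 0.512, -0.487, 0.514]
force: [0.5, 0.0, -1.7]
finger_gap: 0.068
```

Run:
```python
from h import *
st()
go([.389,-.3595,.275],-.118)
```

```text
t 6.3 tcp [ 0.4391 -0.2403  0.2752] yaw 0.052 tilt [ 0.0012 -0.0019 -1.    ] F [ 0.48  0.04 -1.72] gap 0.068 q [-7.240e-01  2.760e-01  1.651e+00 -1.000e-03  1.212e+00 -7.760e-01]
shift [ 0.016 -2.25   4.656] turn [ 1.949  0.021 -0.015]
```

Emit:
carry_out([
  [[0,-0.7,1.2,0.5,0,0,4],[0,-1.3,2.4,1,0,0,4],[0,-1.8,3.5,1.5,0,0,4],[0.4,-2.15,4.3,1.9,0,0,4],[1.0,-2.25,4.65,1.95,0,0,4]],
])

```text
t: 6.8
tcp_pos: [0.3895, -0.361, 0.2507]
tool_rot: [-0.528, -0.468, 0.529, -0.471]
force: [0.6, 1.2, -1.3]
finger_gap: 0.069
```

Run:
```python
from h import *
st()
D=snap('side','sd8');S=snap('scene','s8');W=snap('wrist','w8')
im=D['image'][70:230,300:460][:,:,::-1]; a=cv2.resize(im,(400,400),interpolation=cv2.INTER_CUBIC)
im=np.clip(S['image'][60:180,220:340][:,:,::-1]*1.6,0,255).astype('uint8');b=cv2.resize(im,(400,400),interpolation=cv2.INTER_CUBIC)
cv2.imwrite('pics/j8.png',np.hstack([a,b]))
P,Q,_=pose();z=Q.as_matrix()[:,2];m=P-.028*z+[0,0,.0385]
print('barmid exp',m)
for s in (S,D,W): print(proj(s,[m,m+.044*z,m-.044*z]).round(1).tolist())
```

```text
t 6.8 tcp [ 0.3895 -0.361   0.2507] yaw -0.1185 tilt [ 0.002  -0.0049 -1.    ] F [ 0.61  1.19 -1.25] gap 0.069 q [-9.570e-01  3.460e-01  1.618e+00 -1.000e-03  1.172e+00 -8.380e-01]
barmid exp [ 0.3926217  -0.32952044  0.28746211]
[[310.5, 71.4], [304.3, 63.9], [317.0, 79.1]]
[[395.9, 117.6], [399.0, 113.1], [392.6, 122.4]]
[[329.1, 223.4], [329.0, 321.4], [329.2, 104.2]]
```

View pics/j8.png

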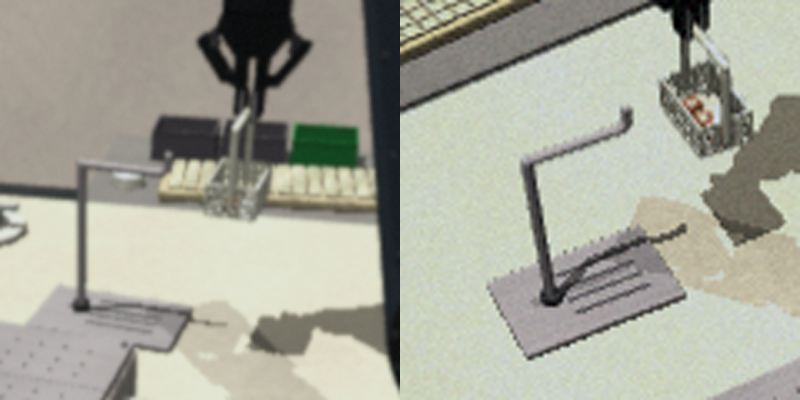

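View pics/w8.png

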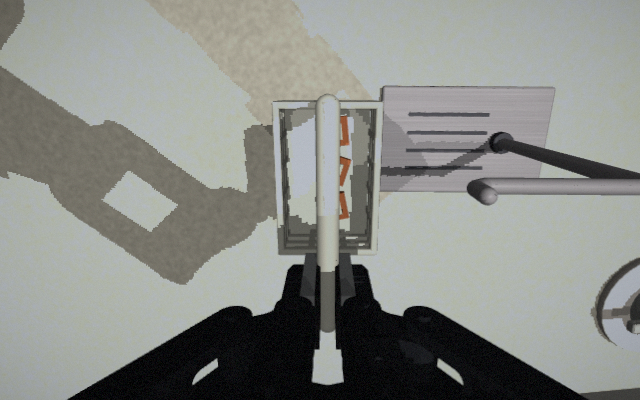

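Run:
```python
from h import *
W=load('w8'); im=W['image'].astype(int)
for u in (500,530,560,600,630):
    print(u,[int(x) for x in im[172:205,u].mean(axis=1)])
a=onz(W,510,187.5,.21);b=onz(W,630,187,.21);print(a,b,np.arctan2(*(b-a)[1::-1]))
print('tip',onz(W,488,196,.237), 'upright base',onz(W,500,142,.012))
```

```text
500 [158, 159, 159, 158, 152, 123, 87, 108, 122, 134, 139, 150, 156, 166, 173, 161, 156, 145, 142, 135, 119, 108, 130, 178, 180, 184, 179, 179, 180, 180, 181, 178, 177]
530 [153, 154, 158, 157, 153, 145, 79, 104, 119, 128, 139, 145, 151, 158, 164, 159, 154, 146, 141, 133, 126, 107, 114, 176, 176, 175, 176, 180, 180, 182, 180, 181, 180]
560 [178, 173, 177, 178, 180, 174, 75, 99, 115, 127, 139, 140, 151, 156, 159, 159, 153, 149, 141, 135, 125, 112, 120, 176, 177, 178, 177, 177, 175, 174, 177, 175, 179]
600 [41, 40, 39, 38, 34, 34, 53, 90, 109, 120, 130, 137, 145, 148, 154, 156, 149, 147, 143, 131, 125, 113, 104, 168, 176, 177, 176, 177, 176, 172, 176, 175, 172]
630 [51, 48, 41, 42, 41, 43, 43, 78, 104, 118, 127, 135, 139, 129, 151, 153, 149, 147, 142, 135, 125, 114, 103, 144, 174, 171, 172, 172, 173, 174, 173, 172, 172]
[ 0.49940899 -0.34849075  0.21      ] [ 0.57093943 -0.35656848  0.21      ] -0.11245081122238748
tip [ 0.47474298 -0.34298473  0.237     ] upright base [ 0.58453149 -0.35800064  0.012     ]
```

Run:
```python
from h import *
go([.3901,-.3622,.215],-.116);go([.5192,-.3773,.215],-.116)
```

```text
shift [1.357 0.054 0.192] turn [-0.007 -0.014  0.014]
shift [1.35  5.253 0.191] turn [-0.007 -0.014  0.014]
```

Emit:
carry_out([
  [[0.4,0.05,0.1,0,0,0,4],[0.8,0.05,0.19,0,0,0,4],[1.2,0.05,0.19,0,0,0,4],[1.36,0.4,0.19,0,0,0,4],[1.36,0.8,0.19,0,0,0,4]],
])

```text
t: 7.45
tcp_pos: [0.4103, -0.3633, 0.214]
tool_rot: [0.528, 0.471, -0.528, 0.47]
force: [0.7, 0.3, -0.6]
finger_gap: 0.066
```

Run:
```python
from h import *
st();go([.5192,-.3773,.215],-.116)
D=snap('side','sd9')
im=D['image'][90:190,320:440][:,:,::-1]; cv2.imwrite('pics/sd9c.png',cv2.resize(im,(720,600),interpolation=cv2.INTER_CUBIC))
P,Q,_=pose();z=Q.as_matrix()[:,2];m=P-.028*z+[0,0,.0385]
p=proj(D,[m,m+.044*z,m-.044*z,m-.066*z-[0,0,0],[.4745,-.3425,.237],[.4745,-.3425,.205]]);print(((p-[320,90])*6).round(0).tolist())
```

```text
t 7.45 tcp [ 0.4103 -0.3633  0.214 ] yaw -0.1148 tilt [-0.0011  0.0018 -1.    ] F [ 0.72  0.34 -0.63] gap 0.066 q [-0.929  0.416  1.617  0.     1.11  -0.814]
shift [-0.047  4.391  0.059] turn [ 0.013 -0.019  0.015]
[[402.0, 228.0], [422.0, 199.0], [381.0, 258.0], [371.0, 273.0], [280.0, 248.0], [278.0, 309.0]]
```

View pics/sd9c.png

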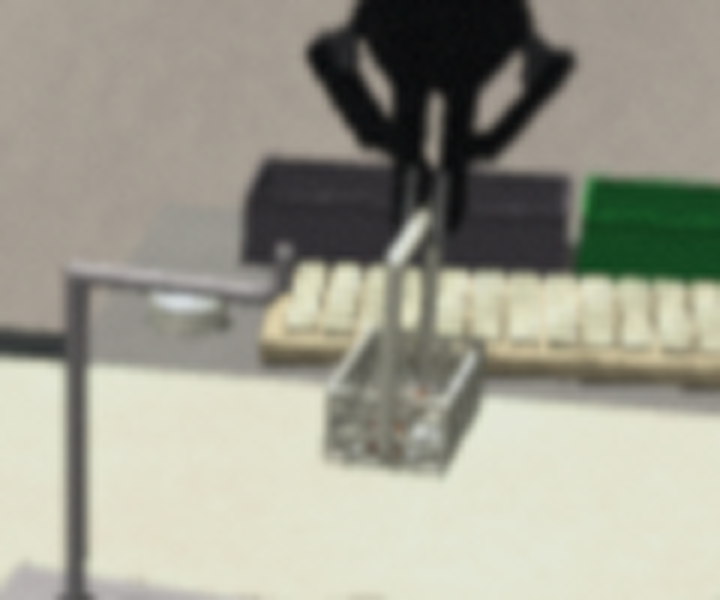

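Emit:
carry_out([
  [[0,0.5,0.03,0,0,0,4],[0,1.1,0.06,0,0,0,4],[0,1.7,0.06,0,0,0,4],[0,2.2,0.06,0,0,0,4],[0,2.5,0.06,0,0,0,4]],
])

```text
t: 8.0
tcp_pos: [0.4736, -0.3729, 0.2151]
tool_rot: [0.528, 0.47, -0.528, 0.471]
force: [-0.7, 0.8, -1.1]
finger_gap: 0.063
```

Run:
```python
from h import *
st();go([.5192,-.3773,.215],-.116)
D=snap('side','sd10')
im=D['image'][90:190,320:440][:,:,::-1]; cv2.imwrite('pics/sd10c.png',cv2.resize(im,(720,600),interpolation=cv2.INTER_CUBIC))
```

```text
t 8.0 tcp [ 0.4736 -0.3729  0.2151] yaw -0.114 tilt [ 9.e-04 -8.e-04 -1.e+00] F [-0.68  0.84 -1.07] gap 0.063 q [-0.852  0.488  1.482  0.     1.17  -0.738]
shift [ 0.008  1.833 -0.032] turn [ 0.023  0.008 -0.011]
```

View pics/sd10c.png

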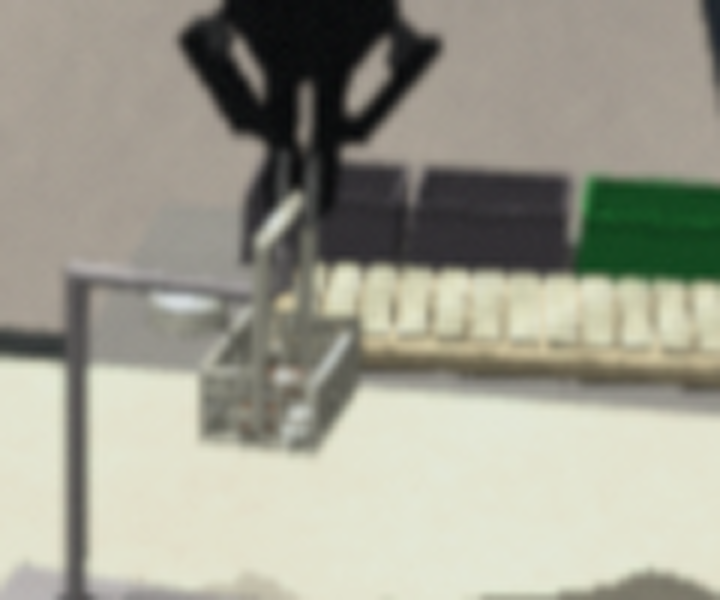

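Passing over the tip cleanly. On to the seat.

Emit:
carry_out([
  [[0,0.5,0,0,0,0,4],[0,1.0,0,0,0,0,4],[0,1.5,-0.03,0,0,0,4],[0,1.83,-0.03,0,0,0,4],[0,1.83,-0.03,0,0,0,4]],
])

```text
t: 8.55
tcp_pos: [0.5187, -0.3773, 0.2148]
tool_rot: [0.528, 0.47, -0.528, 0.471]
force: [-0.2, -0.5, -1.6]
finger_gap: 0.075
```

Run:
```python
from h import *
st();go([.5192,-.3773,.182],-.116)
D=snap('side','sd11');S=snap('scene','s11');W=snap('wrist','w11')
im=D['image'][90:190,310:410][:,:,::-1]; a=cv2.resize(im,(400,400),interpolation=cv2.INTER_CUBIC)
im=np.clip(S['image'][60:150,220:310][:,:,::-1]*1.6,0,255).astype('uint8');b=cv2.resize(im,(400,400),interpolation=cv2.INTER_CUBIC)
cv2.imwrite('pics/j11.png',np.hstack([a,b]))
```

```text
t 8.55 tcp [ 0.5187 -0.3773  0.2148] yaw -0.1139 tilt [ 7.e-04 -5.e-04 -1.e+00] F [-0.23 -0.52 -1.55] gap 0.075 q [-0.803  0.542  1.381  0.     1.218 -0.689]
shift [ 1.312  0.017 -0.003] turn [ 0.024  0.005 -0.008]
```

View pics/j11.png

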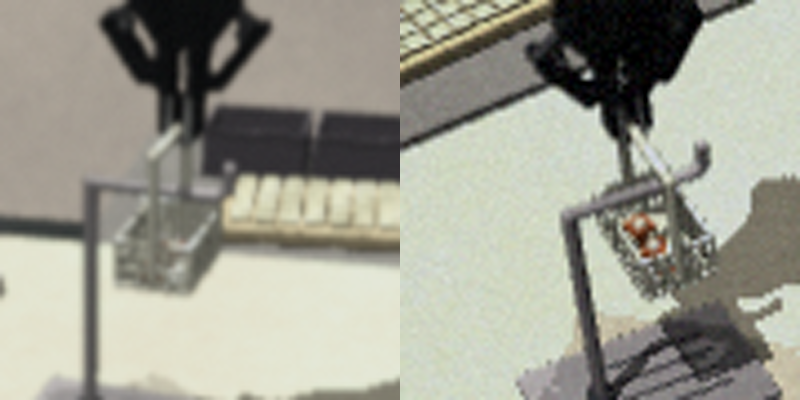

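View pics/w11.png

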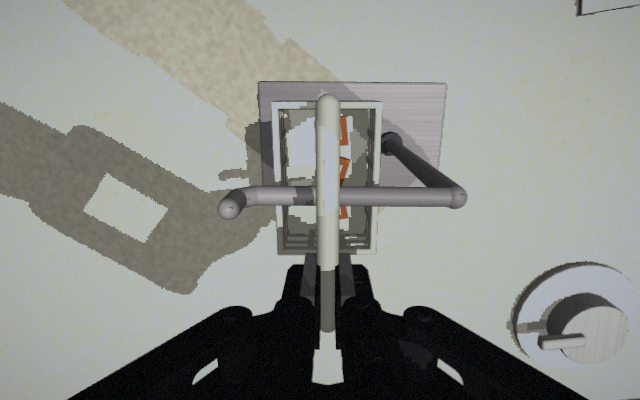

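Emit:
carry_out([
  [[0.3,0,0,0,0,0,4],[0.6,0,0,0,0,0,4],[0.9,0,0,0,0,0,4],[1.15,0,0,0,0,0,4],[1.3,0,0,0,0,0,4]],
])

```text
t: 9.2
tcp_pos: [0.5169, -0.3768, 0.1816]
tool_rot: [-0.528, -0.471, 0.528, -0.47]
force: [-3.3, 0.3, 7.7]
finger_gap: 0.068
```

Run:
```python
from h import *
import time
st()
D=snap('side','sd12');S=snap('scene','s12');st()
im=D['image'][90:190,310:410][:,:,::-1]; a=cv2.resize(im,(400,400),interpolation=cv2.INTER_CUBIC)
im=np.clip(S['image'][60:150,220:310][:,:,::-1]*1.6,0,255).astype('uint8');b=cv2.resize(im,(400,400),interpolation=cv2.INTER_CUBIC)
cv2.imwrite('pics/j12.png',np.hstack([a,b]))
```

```text
t 9.2 tcp [ 0.5169 -0.3768  0.1816] yaw -0.115 tilt [-0.0013  0.0012 -1.    ] F [-3.32  0.29  7.69] gap 0.068 q [-0.804  0.576  1.418 -0.     1.15  -0.689]
t 9.3 tcp [ 0.517  -0.3769  0.1822] yaw -0.115 tilt [-9.e-04  8.e-04 -1.e+00] F [ 0.11  0.42 -0.19] gap 0.072 q [-0.804  0.575  1.417 -0.     1.151 -0.689]
```

View pics/j12.png

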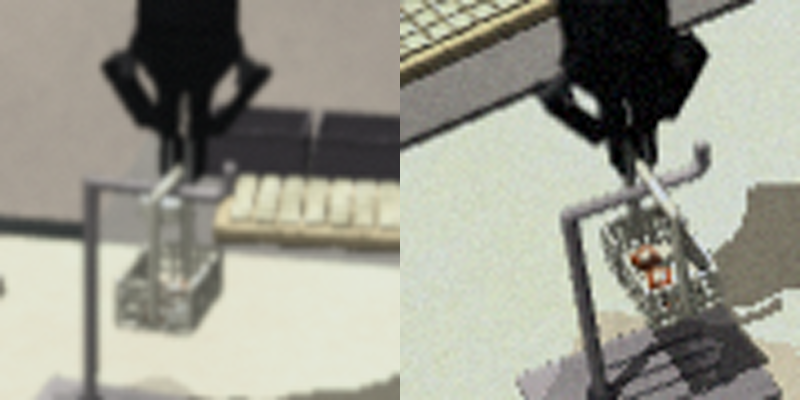

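Emit:
carry_out([
  [[0,0,0,0,0,0,12],[0,0,0,0,0,0,20],[0,0,0,0,0,0,35],[0,0,0,0,0,0,50],[0,0,0,0,0,0,50]],
])

```text
t: 9.8
tcp_pos: [0.5175, -0.3772, 0.1826]
tool_rot: [0.528, 0.47, -0.528, 0.471]
force: [-0.1, -0.7, -0.4]
finger_gap: 0.586
```

Run:
```python
from h import *
st()
D=snap('side','sd13');S=snap('wrist','w13');st()
im=D['image'][90:190,310:410][:,:,::-1]; a=cv2.resize(im,(400,400),interpolation=cv2.INTER_CUBIC)
im=S['image'][:,120:520][:,:,::-1];b=cv2.resize(im,(400,400),interpolation=cv2.INTER_CUBIC)
cv2.imwrite('pics/j13.png',np.hstack([a,b]))
```

```text
t 9.8 tcp [ 0.5175 -0.3772  0.1826] yaw -0.1149 tilt [ 3.e-04 -3.e-04 -1.e+00] F [-0.06 -0.67 -0.37] gap 0.586 q [-0.804  0.575  1.417  0.     1.15  -0.689]
t 9.9 tcp [ 0.5174 -0.3772  0.1824] yaw -0.1149 tilt [ 1.e-04 -1.e-04 -1.e+00] F [-0.85 -0.27  0.46] gap 0.588 q [-0.804  0.575  1.417 -0.     1.15  -0.689]
```

View pics/j13.png

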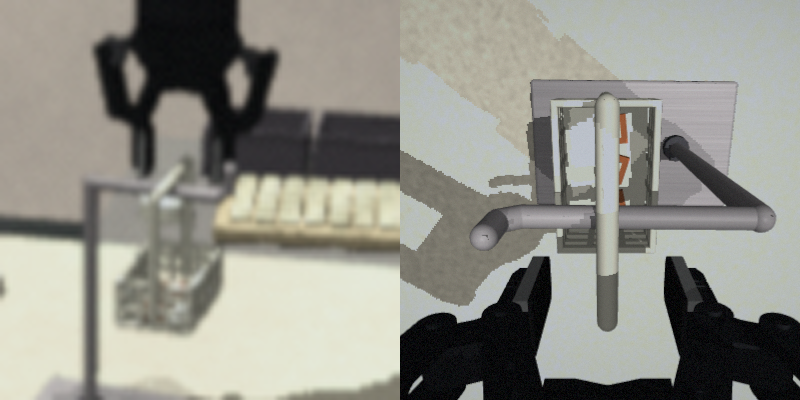

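Emit:
carry_out([
  [[-0.3,0,0,0,0,0,50],[-1,0,0,0,0,0,50],[-2,0,0,0,0,0,50],[-3.2,0,0,0,0,0,50],[-4.4,0,0,0,0,0,50]],
])

```text
t: 10.4
tcp_pos: [0.5173, -0.377, 0.2939]
tool_rot: [0.528, 0.471, -0.528, 0.47]
force: [0.8, -1.2, -1.0]
finger_gap: 0.584
```

Run:
```python
from h import *
D=snap('side','sd14');S=snap('scene','s14');st()
im=D['image'][90:190,310:410][:,:,::-1]; a=cv2.resize(im,(400,400),interpolation=cv2.INTER_CUBIC)
im=np.clip(S['image'][60:150,220:310][:,:,::-1]*1.6,0,255).astype('uint8');b=cv2.resize(im,(400,400),interpolation=cv2.INTER_CUBIC)
cv2.imwrite('pics/j14.png',np.hstack([a,b]))
for y in (1.245,1.245-np.pi): go([.584,.2,.30],y)
```

```text
t 10.5 tcp [ 0.5196 -0.3793  0.2984] yaw -0.1147 tilt [ 0.008  -0.0083 -0.9999] F [ 0.69 -0.72  0.77] gap 0.587 q [-0.804  0.466  1.279  0.     1.386 -0.689]
shift [ -0.233  -0.095 -23.314] turn [-15.581   0.139  -0.029]
shift [ -0.233  -0.095 -23.314] turn [20.418 -0.03  -0.148]
```

View pics/j14.png

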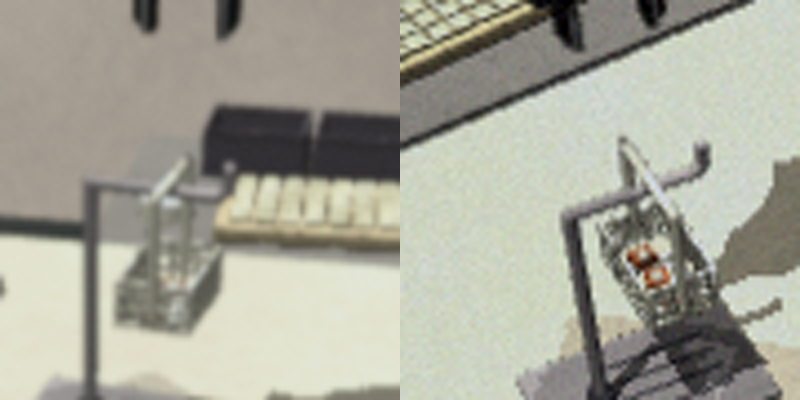

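Run:
```python
from h import *
st(); go([.603,.293,.25],1.245)
```

```text
t 10.5 tcp [ 0.5196 -0.3793  0.2984] yaw -0.1147 tilt [ 0.008  -0.0083 -0.9999] F [ 0.69 -0.72  0.77] gap 0.587 q [-0.804  0.466  1.279  0.     1.386 -0.689]
shift [  1.742   0.217 -27.111] turn [-15.581   0.139  -0.029]
```

Emit:
carry_out([
  [[0,0,-1.0,-0.8,0,0,50],[0,0,-2.7,-2,0,0,50],[0,0,-4.5,-3.4,0,0,50],[0,0,-6.3,-4.7,0,0,50],[0,0,-8.1,-6,0,0,50]],
])

```text
t: 11.0
tcp_pos: [0.5402, -0.1742, 0.292]
tool_rot: [0.387, 0.592, -0.387, 0.592]
force: [1.0, 1.1, 0.6]
finger_gap: 0.583
```

Run:
```python
from h import *
st(); go([.603,.293,.25],1.245)
```

```text
t 11.0 tcp [ 0.5402 -0.1742  0.292 ] yaw 0.4127 tilt [-6.e-04  5.e-04 -1.e+00] F [0.96 1.07 0.63] gap 0.583 q [-0.509  0.361  1.47   0.     1.311 -0.922]
shift [  1.687   9.797 -16.11 ] turn [-9.537e+00 -9.000e-03 -0.000e+00]
```

Emit:
carry_out([
  [[0,0.9,-1.5,-1.3,0,0,50],[0,1.8,-3.0,-2.6,0,0,50],[0,2.8,-4.5,-3.9,0,0,50],[0,3.8,-6.2,-5.2,0,0,50],[0,4.8,-7.9,-6.5,0,0,50]],
])

```text
t: 11.5
tcp_pos: [0.5719, 0.0548, 0.2921]
tool_rot: [0.206, 0.677, -0.206, 0.676]
force: [0.8, 0.1, 0.6]
finger_gap: 0.585
```

Run:
```python
from h import *
st(); go([.603,.293,.25],1.245)
```

```text
t 11.5 tcp [0.5719 0.0548 0.2921] yaw 0.9802 tilt [-5.e-04  0.e+00 -1.e+00] F [0.76 0.13 0.55] gap 0.585 q [-0.099  0.372  1.453 -0.     1.317 -1.079]
shift [ 1.683  8.607 -4.274] turn [-3.035e+00 -5.000e-03  2.000e-03]
```

Emit:
carry_out([
  [[0,1.6,-0.8,-0.6,0,0,50],[0,3.3,-1.6,-1.2,0,0,50],[0,5.1,-2.5,-1.8,0,0,50],[0.3,6.8,-3.4,-2.4,0,0,50],[0.7,8.0,-4.1,-3,0,0,50]],
])

```text
t: 12.0
tcp_pos: [0.5995, 0.2793, 0.2747]
tool_rot: [0.116, 0.697, -0.115, 0.698]
force: [0.3, -0.7, -0.3]
finger_gap: 0.587
```

Emit:
carry_out([
  [[0.4,0.2,0,0,0,0,50],[0.9,0.4,0,0,0,0,50],[1.0,0.4,0,0,0,0,50],[1.0,0.4,0,0,0,0,50],[1.0,0.4,0,0,0,0,50]],
])

```text
t: 12.5
tcp_pos: [0.6032, 0.2841, 0.2504]
tool_rot: [0.118, 0.697, -0.118, 0.697]
force: [-0.4, -0.2, -0.7]
finger_gap: 0.585
```

Run:
```python
from h import *
W=snap('wrist','w15');st()
```

```text
t 12.55 tcp [0.6034 0.2842 0.2507] yaw 1.2359 tilt [ 1.2e-03  1.0e-04 -1.0e+00] F [-0.33  0.4   0.33] gap 0.587 q [ 0.273  0.545  1.27  -0.     1.326 -0.963]
```

View pics/w15.png

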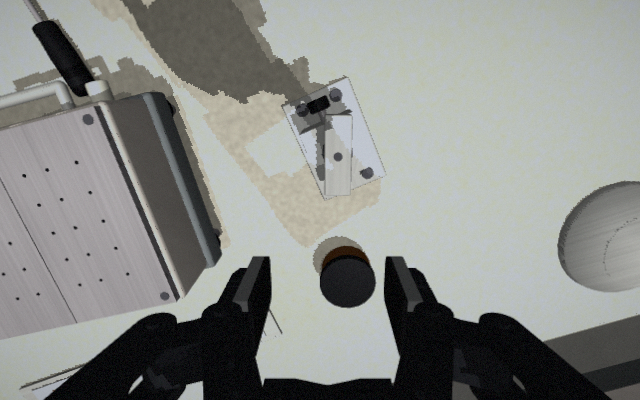

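Run:
```python
from h import *
W=load('w15');im=W['image'][60:220,270:400][:,:,::-1]; cv2.imwrite('pics/w15c.png',cv2.resize(im,None,fx=3.7,fy=3.7,interpolation=cv2.INTER_CUBIC))
print(onz(W,338,156,.106), proj(W,[[.584,.2997,.106]]))
for p in [(89,119),(165,295)]: print('screw',onz(W,*p,.1463))
```

```text
[0.58490822 0.30058464 0.106     ] [[336.71929855 155.36123907]]
screw [0.49029785 0.13527558 0.1463    ]
screw [0.64376696 0.12007821 0.1463    ]
```

View pics/w15c.png

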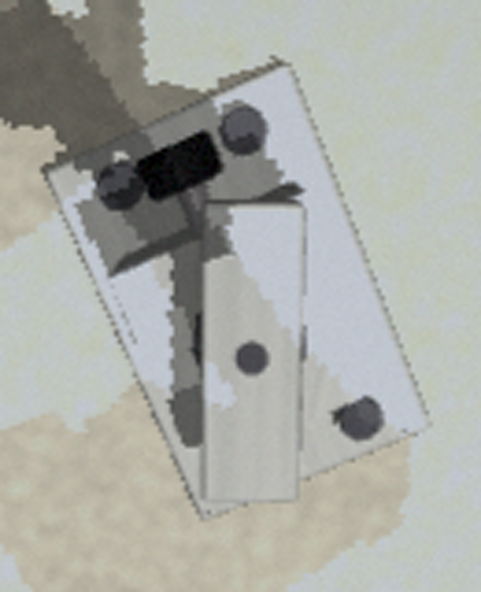

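Run:
```python
from h import *
W=load('w15')
c=[onz(W,(u+.5)/3.7-.5+270,(v+.5)/3.7-.5+60,.106) for u,v in [(206,203),(303,205),(298,500),(203,498)]]
print(np.mean(c,0),[np.linalg.norm(c[i]-c[i-1]).round(4) for i in range(4)])
a=(c[3]-c[0]);b=c[2]-c[1];print(np.arctan2(a[1],a[0]),np.arctan2(b[1],b[0]))
d=c[1]-c[0];e=c[2]-c[3];print(np.arctan2(d[1],d[0])-np.pi/2,np.arctan2(e[1],e[0])-np.pi/2)
f=[onz(W,(u+.5)/3.7-.5+270,(v+.5)/3.7-.5+60,.010) for u,v in [(42,170),(284,66),(428,428),(205,518)]]
print(np.mean(f,0)); g=f[3]-f[0];print('foot yaw',np.arctan2(g[1],g[0]), np.linalg.norm(g)); g=f[2]-f[1];print('foot yaw',np.arctan2(g[1],g[0]), np.linalg.norm(g))
x=[.4896,.134];y=[.6437,.119];print('stage yaw',np.arctan2(y[1]-x[1],y[0]-x[0]))
go([.5847,.3003,.12],np.pi/2-.32)
```

```text
[0.58485588 0.30047595 0.106     ] [np.float64(0.0707), np.float64(0.0223), np.float64(0.0707), np.float64(0.0234)]
-0.34717735023633883 -0.3319365647778911
-0.3550420962426959 -0.35704208797485926
[0.58497949 0.29981521 0.01      ]
foot yaw 0.08452321448941955 0.11920639564225159
foot yaw 0.07755237370748702 0.11831226510596578
stage yaw -0.0970336971497462
shift [ 5.227  0.359 -0.922] turn [-0.171  0.012 -0.006]
```

Emit:
carry_out([
  [[0.9,0.3,-0.7,0,0,0,45],[2.1,0.45,-0.9,0,0,0,45],[3.3,0.45,-0.9,0,0,0,45],[4.4,0.45,-0.92,0,0,0,45],[5.0,0.45,-0.92,0,0,0,45]],
])

```text
t: 13.05
tcp_pos: [0.5838, 0.3027, 0.1233]
tool_rot: [0.117, 0.698, -0.118, 0.696]
force: [-0.2, 0.1, -0.9]
finger_gap: 0.528
```

Run:
```python
from h import *
st();go([.5848,.3003,.075],1.229)
D=snap('side','sd16');S=snap('scene','s16');W=snap('wrist','w16');st()
im=D['image'][270:370,210:310][:,:,::-1]; a=cv2.resize(im,(400,400),interpolation=cv2.INTER_CUBIC)
im=np.clip(S['image'][250:320,345:415][:,:,::-1]*1.6,0,255).astype('uint8');b=cv2.resize(im,(400,400),interpolation=cv2.INTER_CUBIC)
cv2.imwrite('pics/j16.png',np.hstack([a,b]))
P=pose()[0]
for z in (0,.02,.03): print(z,(proj(D,P+[0,0,z])[0]-[210,270])*4,(proj(S,P+[0,0,z])[0]-[345,250])*5.714)
```

```text
t 13.05 tcp [0.5838 0.3027 0.1233] yaw 1.2368 tilt [-2.4e-03 -9.0e-04 -1.0e+00] F [-0.19  0.06 -0.86] gap 0.528 q [ 0.309  0.667  1.417 -0.     1.06  -0.928]
shift [ 1.931 -0.073  0.072] turn [ 0.089 -0.023  0.019]
t 13.2 tcp [0.5848 0.3031 0.1248] yaw 1.237 tilt [-6.e-04 -2.e-04 -1.e+00] F [1.   0.74 0.41] gap 0.528 q [ 0.309  0.666  1.414 -0.     1.062 -0.928]
0 [177.18860379 122.79223597] [239.96402853 155.06461181]
0.02 [173.4409635  89.5086699] [246.32464895 137.57266117]
0.03 [171.53315609  72.54773165] [249.58620587 128.59945957]
```

View pics/j16.png

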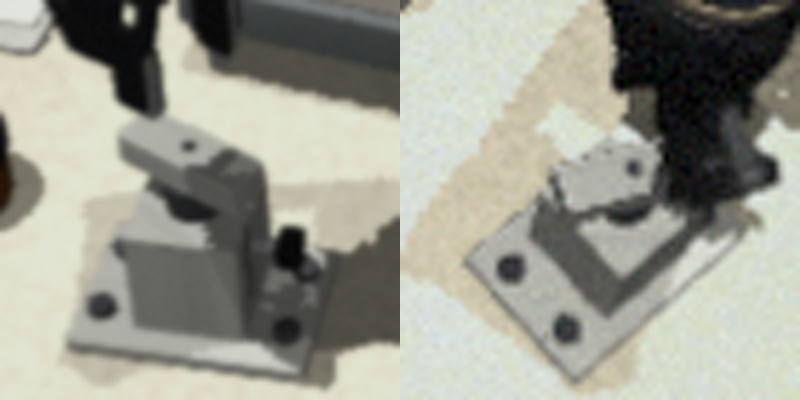

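View pics/w16.png

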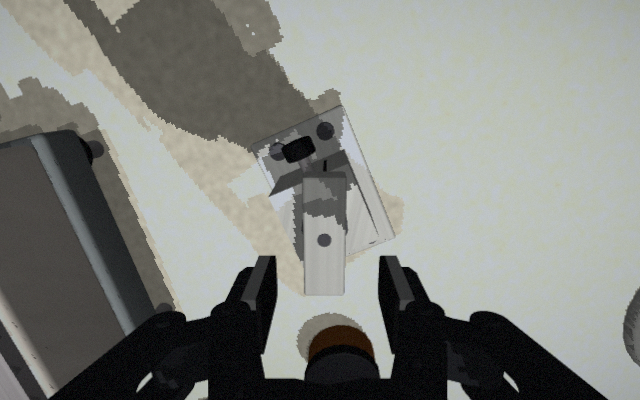

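Run:
```python
from h import *
W=load('w16');P,Q,_=pose()
print(proj(W,[[P[0],P[1],.106],[P[0],P[1],.12],[P[0],P[1],.14]]))
im=W['image'].astype(int)
for v in (225,240,262,280): print(v,[int(x) for x in im[v,298:352].mean(axis=1)])
print(onz(W,324,240,.106))
```

```text
[[328.84492336 237.93712057]
 [328.8982637  248.42771214]
 [328.98928526 266.33619816]]
225 [85, 84, 88, 79, 45, 100, 147, 169, 175, 176, 174, 174, 172, 172, 170, 169, 170, 169, 170, 169, 172, 174, 177, 176, 176, 175, 180, 181, 175, 175, 174, 175, 178, 178, 176, 178, 183, 180, 180, 176, 172, 171, 171, 158, 86, 89, 81, 68, 75, 116, 179, 181, 179, 175]
240 [88, 92, 87, 88, 85, 92, 139, 163, 174, 176, 175, 174, 172, 172, 168, 167, 169, 169, 160, 111, 72, 70, 72, 75, 74, 72, 71, 69, 75, 72, 71, 71, 90, 139, 176, 175, 179, 178, 179, 173, 175, 171, 171, 175, 177, 169, 146, 139, 179, 176, 177, 179, 177, 175]
262 [174, 173, 172, 176, 172, 138, 133, 160, 174, 174, 171, 176, 171, 172, 169, 166, 169, 170, 171, 169, 172, 175, 176, 174, 173, 174, 177, 178, 172, 173, 173, 173, 174, 176, 174, 175, 178, 177, 176, 172, 174, 172, 173, 176, 174, 163, 152, 155, 178, 176, 177, 178, 189, 189]
280 [181, 184, 179, 178, 177, 163, 116, 151, 171, 170, 174, 172, 171, 167, 168, 167, 169, 169, 171, 170, 173, 173, 175, 175, 174, 174, 176, 176, 174, 171, 174, 174, 176, 174, 174, 175, 178, 178, 172, 173, 171, 170, 171, 175, 173, 155, 160, 191, 197, 193, 195, 194, 194, 195]
[0.58512096 0.30017004 0.106     ]
```

Run:
```python
from h import *
go([.585,.3006,.070],1.229)
```

```text
shift [ 2.193 -0.093  0.041] turn [ 0.092 -0.006  0.005]
```

Emit:
carry_out([
  [[0.5,-0.1,0.04,0.1,0,0,45],[1.1,-0.1,0.04,0.1,0,0,45],[1.6,-0.1,0.04,0.1,0,0,45],[2.0,-0.1,0.04,0.1,0,0,45],[2.18,-0.1,0.04,0.1,0,0,45]],
])

```text
t: 13.7
tcp_pos: [0.5838, 0.3007, 0.0687]
tool_rot: [0.12, 0.698, -0.121, 0.696]
force: [-0.2, 1.2, -1.0]
finger_gap: 0.527
```

Run:
```python
from h import *
st();D=snap('side','sd17');W=snap('wrist','w17');st()
im=D['image'][270:370,210:310][:,:,::-1]; a=cv2.resize(im,(400,400),interpolation=cv2.INTER_CUBIC)
im=W['image'][160:360,220:420][:,:,::-1];b=cv2.resize(im,(400,400),interpolation=cv2.INTER_CUBIC)
cv2.imwrite('pics/j17.png',np.hstack([a,b]))
P,Q,_=pose();j=Q.as_matrix()[:,1]
for z in (0,.02,.03): print(z,((proj(D,[P+[0,0,z],P+[0,0,z]+.026*j,P+[0,0,z]-.026*j])-[210,270])*4).round().tolist())
```

```text
t 13.7 tcp [0.5838 0.3007 0.0687] yaw 1.229 tilt [-2.5e-03 -7.0e-04 -1.0e+00] F [-0.25  1.19 -0.95] gap 0.527 q [ 0.306  0.737  1.452  0.     0.955 -0.923]
t 13.8 tcp [0.5841 0.3008 0.0692] yaw 1.2291 tilt [-1.9e-03 -6.0e-04 -1.0e+00] F [-0.39  0.34  0.2 ] gap 0.523 q [ 0.306  0.736  1.452  0.     0.956 -0.923]
0 [[190.0, 208.0], [154.0, 241.0], [225.0, 176.0]]
0.02 [[187.0, 177.0], [150.0, 210.0], [222.0, 145.0]]
0.03 [[185.0, 161.0], [148.0, 194.0], [220.0, 130.0]]
```

View pics/j17.png

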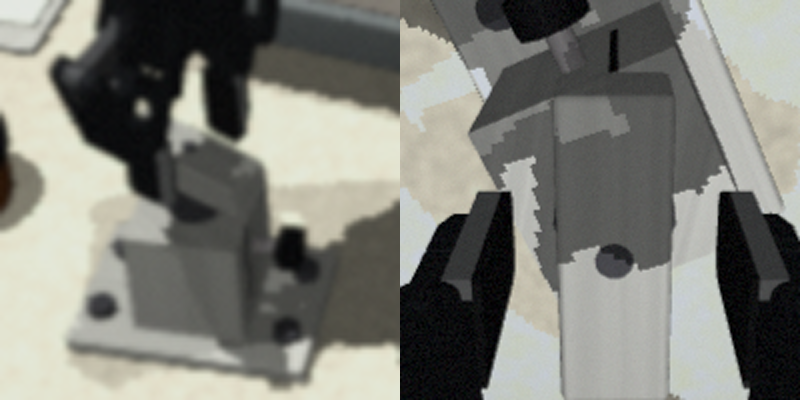

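Emit:
carry_out([
  [[0,0,0,0,0,0,34],[0,0,0,0,0,0,28],[0,0,0,0,0,0,20],[0,0,0,0,0,0,20],[0,0,0,0,0,0,20]],
], force=50)

```text
t: 14.3
tcp_pos: [0.5852, 0.301, 0.0713]
tool_rot: [0.12, 0.696, -0.12, 0.697]
force: [-0.9, -0.5, 3.4]
finger_gap: 0.265
```

Run:
```python
from h import *
st();D=snap('side','sd18');W=snap('wrist','w18');st()
im=D['image'][270:370,210:310][:,:,::-1]; a=cv2.resize(im,(400,400),interpolation=cv2.INTER_CUBIC)
im=W['image'][160:360,220:420][:,:,::-1];b=cv2.resize(im,(400,400),interpolation=cv2.INTER_CUBIC)
cv2.imwrite('pics/j18.png',np.hstack([a,b]))
```

```text
t 14.3 tcp [0.5852 0.301  0.0713] yaw 1.229 tilt [ 1.2e-03  2.0e-04 -1.0e+00] F [-0.92 -0.47  3.36] gap 0.265 q [ 0.306  0.733  1.451 -0.     0.957 -0.923]
t 14.4 tcp [0.5852 0.301  0.0712] yaw 1.229 tilt [ 1.2e-03  3.0e-04 -1.0e+00] F [-0.7  -1.03  4.7 ] gap 0.264 q [ 0.306  0.733  1.451 -0.     0.957 -0.923]
```

View pics/j18.png

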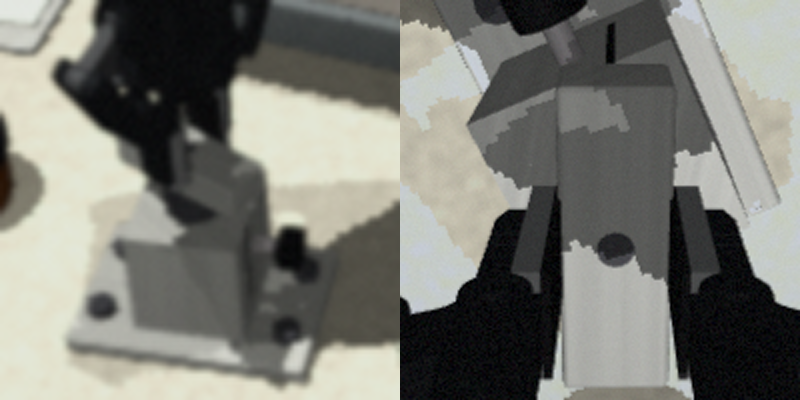

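```bash
cat > tri2.py <<'E'
from h import *
def blob(s,u,v,r=6):
    g=s['image'].astype(float).mean(2); u0,v0=int(round(u)),int(round(v))
    p=g[v0-r:v0+r+1,u0-r:u0+r+1]; th=np.median(p); w=np.clip(th-15-p,0,None)
    if w.sum()==0: return None
    yy,xx=np.mgrid[v0-r:v0+r+1,u0-r:u0+r+1]; return float((w*xx).sum()/w.sum()),float((w*yy).sum()/w.sum())
V={n:load(n) for n in ['scene0','side0','w1','w2','w3','w15']}
scr={'--':[.4715,-.0425,.1463],'-+':[.4890,.1333,.1463],'++':[.6440,.1180,.1463],'+-':[.6268,-.0572,.1463]}
if __name__=='__main__':
    for k,X in scr.items():
        o=[];nm=[]
        for n,s in V.items():
            u,v=proj(s,X)[0]
            if 8<u<632 and 8<v<255+ (130 if n[0]=='s' else 0):
                r=3 if n[0]=='s' else 7
                b=blob(s,u,v,r)
                if b: o.append((s,*b)); nm.append((n,np.round(np.array(b)-[u,v],1).tolist()))
        print(k,nm); x,e=tri(o);print('   all',x.round(4),np.round(e,4))
        ow=[q for q,(n,_) in zip(o,nm) if n[0]=='w']
        if len(ow)>1: x,e=tri(ow);print('   wrist',x.round(4),np.round(e,4))
E
python3 tri2.py
```

```text
-- [('scene0', [0.1, 0.3]), ('side0', [2.3, 1.6]), ('w1', [1.3, -0.0]), ('w2', [2.3, -1.4]), ('w3', [1.6, -1.5])]
   all [ 0.4699 -0.0443  0.1403] [0.001  0.0039 0.0023 0.0019 0.0008]
   wrist [ 0.472  -0.0423  0.1434] [0.0006 0.0006 0.0006]
-+ [('scene0', [0.9, 0.0]), ('side0', [-0.2, 2.5]), ('w1', [0.3, 0.9]), ('w2', [0.8, 1.2]), ('w3', [0.7, 1.2]), ('w15', [1.9, 0.9])]
   all [0.4887 0.1335 0.1427] [0.0033 0.0022 0.0007 0.0008 0.0005 0.0016]
   wrist [0.4896 0.1331 0.1445] [0.0001 0.0001 0.0002 0.0002]
++ [('scene0', [-0.1, 1.0]), ('side0', [0.1, 2.5]), ('w1', [-0.0, 0.4]), ('w2', [0.1, 0.3]), ('w3', [0.0, 0.3])]
   all [0.6454 0.1182 0.1412] [0.001  0.0018 0.0007 0.0007 0.001 ]
   wrist [0.6448 0.1179 0.1448] [0. 0. 0.]
+- [('scene0', [-0.6, 0.9]), ('side0', [0.5, -0.2]), ('w1', [0.5, -0.3])]
   all [ 0.6275 -0.0576  0.1448] [0.002  0.0023 0.0005]
```

Run:
```python
from tri2 import *
for n in ['w1','w2','w3','w15']:
    s=V[n];pts={}
    for k,X in scr.items():
        u,v=proj(s,X)[0]
        if 8<u<632 and 8<v<335: 
            b=blob(s,u,v,7); pts[k]=b if b and np.hypot(b[0]-u,b[1]-v)<3 else None
    pts={k:b for k,b in pts.items() if b}
    for a,b,L in [('--','-+',.176),('+-','++',.176),('--','+-',.156),('-+','++',.156),('--','++',np.hypot(.156,.176)),('-+','+-',np.hypot(.156,.176))]:
        if a in pts and b in pts:
            f=lambda z:np.linalg.norm(onz(s,*pts[a],z)-onz(s,*pts[b],z))
            from scipy.optimize import brentq
            print(n,a,b,'len@.1463',f(.1463).round(4),'z',round(brentq(lambda z:f(z)-L,.1,.2),4))
S=V['scene0']
# hole check & head size in w15, w18
W=load('w15');b=blob(W,338,156,6);print('hole',b)
print(tri([(W,*b),(V['scene0'],(327.5)/8-.5+345,(155.5)/8-.5+260),(V['side0'],260.5/7-.5+220,150.5/7-.5+285)]))
```

```text
w1 -- -+ len@.1463 0.1754 z 0.1452
w1 +- ++ len@.1463 0.1752 z 0.1446
w1 -- +- len@.1463 0.1551 z 0.1442
w1 -+ ++ len@.1463 0.1554 z 0.1449
w1 -- ++ len@.1463 0.2342 z 0.1449
w1 -+ +- len@.1463 0.2341 z 0.1446
w2 -- -+ len@.1463 0.174 z 0.1428
w2 +- ++ len@.1463 0.175 z 0.1445
w2 -- +- len@.1463 0.1552 z 0.1448
w2 -+ ++ len@.1463 0.155 z 0.1444
w2 -- ++ len@.1463 0.2333 z 0.1438
w2 -+ +- len@.1463 0.2337 z 0.1443
w3 -- -+ len@.1463 0.1745 z 0.1442
w3 +- ++ len@.1463 0.1748 z 0.1445
w3 -- +- len@.1463 0.1558 z 0.1459
w3 -+ ++ len@.1463 0.1552 z 0.1449
w3 -- ++ len@.1463 0.234 z 0.145
w3 -+ +- len@.1463 0.2336 z 0.1446
w15 -+ ++ len@.1463 0.1548 z 0.1443
hole (337.5280539772728, 156.40767045454547)
(array([0.5842153 , 0.29994418, 0.10823696]), [0.0005350505279205708, 0.0010491825634748892, 0.001503239943326439])
```

Emit:
carry_out([
  [[0,0,0,0,0,0,18],[-0.1,0,0,0,0,0,18],[-0.2,0,0,0,0,0,18],[-0.3,0,0,0,0,0,18],[-0.4,0,0,0,0,0,18]],
], force=70)

```text
t: 14.9
tcp_pos: [0.5845, 0.3009, 0.08]
tool_rot: [0.12, 0.697, -0.12, 0.697]
force: [1.0, 2.1, -3.4]
finger_gap: 0.258
```

Run:
```python
from h import *
st();D=snap('side','sd19');st()
im=D['image'][260:360,210:310][:,:,::-1]; cv2.imwrite('pics/j19.png',cv2.resize(im,(600,600),interpolation=cv2.INTER_CUBIC))
```

```text
t 14.9 tcp [0.5845 0.3009 0.08  ] yaw 1.229 tilt [-9.e-04 -1.e-04 -1.e+00] F [ 0.98  2.06 -3.38] gap 0.258 q [ 0.306  0.722  1.446  0.     0.975 -0.923]
t 14.95 tcp [0.5847 0.301  0.0806] yaw 1.229 tilt [-2.e-04 -0.e+00 -1.e+00] F [ 0.24  0.09 -2.67] gap 0.256 q [ 0.306  0.721  1.446  0.     0.975 -0.923]
```

View pics/j19.png

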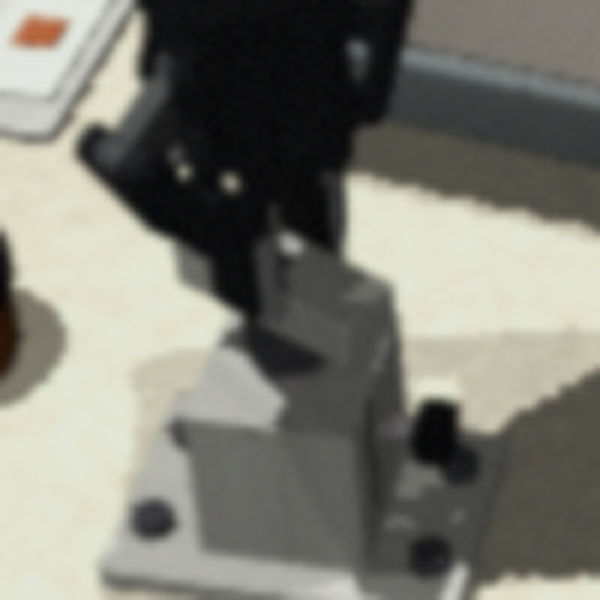

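Emit:
carry_out([
  [[-0.15,0,0,-0.5,0,0,18],[-0.3,0,0,-1.1,0,0,18],[-0.45,0,0,-1.7,0,0,18],[-0.6,0,0,-2.3,0,0,18],[-0.75,0,0,-2.8,0,0,18]],
])

```text
t: 15.45
tcp_pos: [0.5843, 0.3008, 0.0991]
tool_rot: [0.034, 0.707, -0.034, 0.706]
force: [-0.2, 0.5, -1.6]
finger_gap: 0.258
```

Run:
```python
from h import *
st();D=snap('side','sd20');W=snap('wrist','w20');st()
im=D['image'][260:360,210:310][:,:,::-1]; a=cv2.resize(im,(400,400),interpolation=cv2.INTER_CUBIC)
b=cv2.resize(W['image'][:,0:400][:,:,::-1],(400,400)); cv2.imwrite('pics/j20.png',np.hstack([a,b]))
```

```text
t 15.45 tcp [0.5843 0.3008 0.0991] yaw 1.4753 tilt [-1.e-03 -3.e-04 -1.e+00] F [-0.21  0.52 -1.58] gap 0.258 q [ 0.306  0.697  1.435  0.     1.011 -1.17 ]
t 15.55 tcp [0.5848 0.301  0.0995] yaw 1.4733 tilt [ 2.e-04  0.e+00 -1.e+00] F [-0.07 -0.21 -2.87] gap 0.254 q [ 0.306  0.696  1.435 -0.     1.01  -1.168]
```

View pics/j20.png

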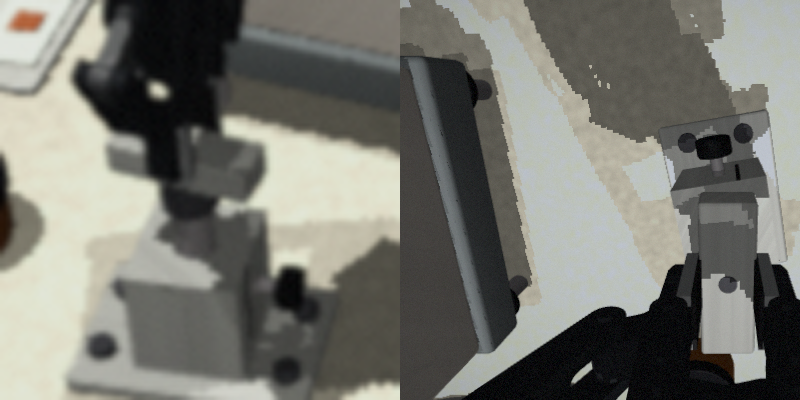

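Emit:
carry_out([
  [[-0.12,0,0,0,0,0,18],[-0.24,0,0,0,0,0,18],[-0.34,0,0,0,0,0,18],[-0.42,0,0,0,0,0,18],[-0.42,0,0,0,0,0,18]],
])

```text
t: 16.05
tcp_pos: [0.585, 0.301, 0.1101]
tool_rot: [0.035, 0.706, -0.034, 0.706]
force: [-0.3, 0.0, -2.5]
finger_gap: 0.254
```

Run:
```python
from h import *
st();D=snap('side','sd21');W=snap('wrist','w21');S=snap('scene','s21');st()
im=D['image'][200:360,200:360][:,:,::-1]; a=cv2.resize(im,(400,400),interpolation=cv2.INTER_CUBIC)
im=np.clip(S['image'][180:330,290:440][:,:,::-1]*1.6,0,255).astype('uint8');b=cv2.resize(im,(400,400),interpolation=cv2.INTER_CUBIC); cv2.imwrite('pics/j21.png',np.hstack([a,b]))
```

```text
t 16.05 tcp [0.585  0.301  0.1101] yaw 1.4732 tilt [ 7.e-04  2.e-04 -1.e+00] F [-0.3   0.03 -2.49] gap 0.254 q [ 0.306  0.683  1.428 -0.     1.03  -1.168]
t 16.2 tcp [0.5846 0.3009 0.1096] yaw 1.4733 tilt [-3.e-04 -1.e-04 -1.e+00] F [ 0.2  -0.81 -3.56] gap 0.257 q [ 0.306  0.683  1.429 -0.     1.03  -1.168]
```

View pics/j21.png

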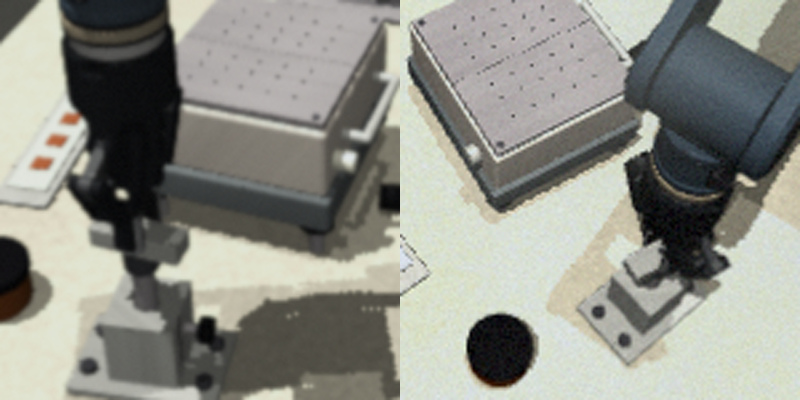

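View pics/w21.png

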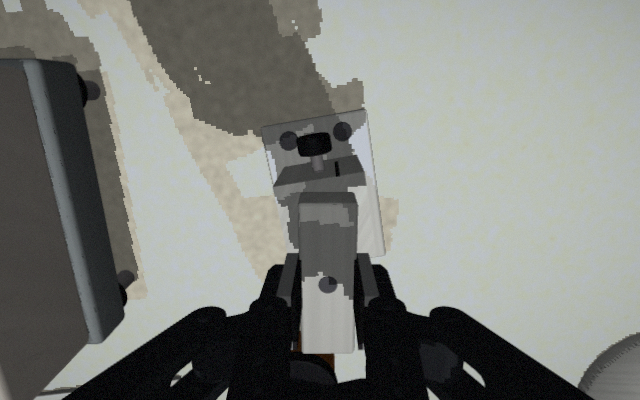

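Run:
```python
from tri2 import *
o=[];
for n,g,r in [('w15',(337.5,156.4),6),('w16',(324,240),13),('w17',(327,291),16)]:
    s=load(n); b=blob(s,*g,r); 
    # restrict: threshold contour dark circle
    im=s['image'].astype(float).mean(2); u0,v0=map(int,g); p=(im[v0-r:v0+r+1,u0-r:u0+r+1]<100).astype('uint8')
    nl,lab,stt,cen=cv2.connectedComponentsWithStats(p); 
    print(n,b,[(int(stt[i,4]),(cen[i]+[u0-r,v0-r]).round(2).tolist()) for i in range(1,nl)])
    L=lab[r,r]
    c=cen[L]+[u0-r,v0-r] if L else b
    o.append((s,*c))
for sub in ([0,1],[0,2],[1,2],[0,1,2]):
    print(sub,tri([o[i] for i in sub]))
# all wrist frames for stage screws, incl subset w1/w15 baseline
for k in ('-+','++'):
    oo={}
    for n in ['w1','w2','w3','w15']:
        s=V[n];u,v=proj(s,scr[k])[0]
        if 8<u<632 and 8<v<335:
            b=blob(s,u,v,7); oo[n]=(s,*b)
    print(k,list(oo),tri([oo['w1'],oo['w15']]) if 'w15' in oo else '', tri(list(oo.values())))
    print(k, oo['w15'][1:], proj(V['w15'],scr[k]))
```

```text
w15 (337.5280539772728, 156.40767045454547) [(52, [337.5, 156.5])]
w16 (323.826991824858, 239.7275045032562) [(134, [323.9, 239.62])]
w17 (328.3820665829146, 286.91842022613065) [(599, [328.58, 284.61])]
[0, 1] (array([0.5854227 , 0.29998529, 0.10465437]), [8.09677301216026e-07, 8.096773013085965e-07])
[0, 2] (array([0.58660794, 0.30006424, 0.09862394]), [0.00028883226597343993, 0.0002888322659734827])
[1, 2] (array([0.59149775, 0.29816829, 0.0897872 ]), [0.0004612589658454603, 0.0004612589658455335])
[0, 1, 2] (array([0.58666371, 0.29985188, 0.0995982 ]), [0.00034109731931739013, 0.000938205294319171, 0.0007414963840655459])
-+ ['w1', 'w2', 'w3', 'w15'] (array([0.48961843, 0.13312325, 0.1445043 ]), [0.00014053814392909407, 0.00014053814392920178]) (array([0.48958645, 0.13308248, 0.1444803 ]), [0.0001248998408097224, 0.00013273094358459494, 0.00017158462052543793, 0.00016735554485110477])
-+ (87.64292909724915, 119.10019372336306) [[ 85.78752921 118.21501017]]
++ ['w1', 'w2', 'w3', 'w15'] (array([0.6448992 , 0.11794527, 0.14450089]), [6.574875934528004e-07, 6.574875933083066e-07]) (array([0.64491949, 0.11792678, 0.14448856]), [2.504999958291027e-05, 1.7376363809350427e-05, 2.7170755432913983e-05, 1.5405785535467365e-05])
++ (164.30688426186458, 295.6372162821234) [[162.99086329 295.90147746]]
```

Run:
```python
from h import *
W=load('w21');g=W['image'].astype(float).mean(2)
im=W['image'][190:365,280:380][:,:,::-1]; cv2.imwrite('pics/w21c.png',cv2.resize(im,None,fx=3.4,fy=3.4,interpolation=cv2.INTER_CUBIC))
for v in (204,225,245,335,347): print(v,[int(x) for x in g[v,292:364]])
D=snap('side','sd22');S=snap('scene','s22')
a=cv2.resize(D['image'][90:190,310:410][:,:,::-1],(400,400),interpolation=cv2.INTER_CUBIC)
b=cv2.resize(np.clip(S['image'][60:150,220:310][:,:,::-1]*1.6,0,255).astype('uint8'),(400,400),interpolation=cv2.INTER_CUBIC);cv2.imwrite('pics/j22.png',np.hstack([a,b]));st()
```

```text
204 [85, 86, 90, 90, 92, 84, 75, 94, 99, 103, 106, 106, 106, 105, 107, 107, 106, 108, 105, 106, 102, 105, 104, 103, 104, 104, 104, 101, 105, 105, 107, 105, 107, 108, 106, 106, 106, 105, 107, 105, 99, 86, 84, 86, 92, 102, 103, 102, 105, 107, 102, 83, 86, 81, 84, 80, 81, 83, 79, 81, 78, 84, 82, 81, 74, 112, 185, 188, 188, 187, 183, 182]
225 [86, 86, 84, 88, 85, 81, 73, 94, 77, 83, 85, 83, 85, 84, 86, 85, 85, 84, 84, 81, 86, 82, 80, 85, 82, 83, 83, 82, 83, 87, 85, 84, 87, 81, 83, 87, 86, 86, 86, 83, 84, 86, 86, 85, 86, 81, 83, 92, 117, 118, 118, 115, 115, 114, 112, 113, 112, 112, 108, 108, 108, 104, 84, 83, 81, 123, 180, 180, 177, 178, 178, 182]
245 [167, 104, 86, 86, 86, 83, 73, 70, 75, 81, 87, 85, 84, 85, 85, 80, 85, 83, 83, 83, 84, 83, 83, 81, 83, 82, 83, 80, 81, 85, 83, 85, 88, 86, 86, 86, 86, 88, 85, 85, 84, 84, 83, 85, 82, 83, 88, 87, 85, 82, 86, 86, 84, 83, 84, 83, 84, 85, 83, 84, 84, 83, 81, 81, 101, 156, 181, 180, 184, 179, 178, 182]
335 [14, 21, 14, 21, 11, 13, 13, 21, 30, 88, 137, 155, 169, 169, 167, 171, 164, 165, 163, 164, 163, 164, 162, 163, 164, 164, 165, 164, 166, 171, 173, 168, 168, 170, 168, 168, 169, 168, 165, 166, 166, 166, 168, 167, 168, 169, 169, 170, 170, 170, 171, 164, 167, 166, 167, 163, 165, 166, 168, 167, 156, 140, 139, 179, 136, 5, 2, 9, 17, 11, 12, 16]
347 [101, 34, 29, 27, 28, 18, 27, 24, 33, 68, 134, 147, 165, 167, 167, 165, 166, 162, 163, 163, 164, 158, 162, 162, 161, 162, 162, 162, 165, 164, 165, 167, 167, 168, 168, 166, 168, 167, 164, 166, 166, 166, 164, 168, 165, 169, 169, 168, 168, 167, 170, 167, 163, 166, 161, 165, 161, 166, 167, 165, 153, 143, 148, 185, 185, 163, 67, 33, 36, 35, 67, 106]
t 16.3 tcp [0.5846 0.3009 0.1095] yaw 1.4733 tilt [-4.e-04 -1.e-04 -1.e+00] F [ 1.04  0.22 -2.7 ] gap 0.258 q [ 0.306  0.683  1.429 -0.     1.03  -1.168]
```

View pics/w21c.png

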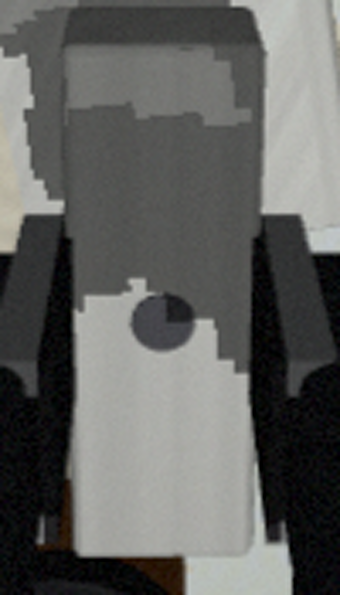

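View pics/j22.png

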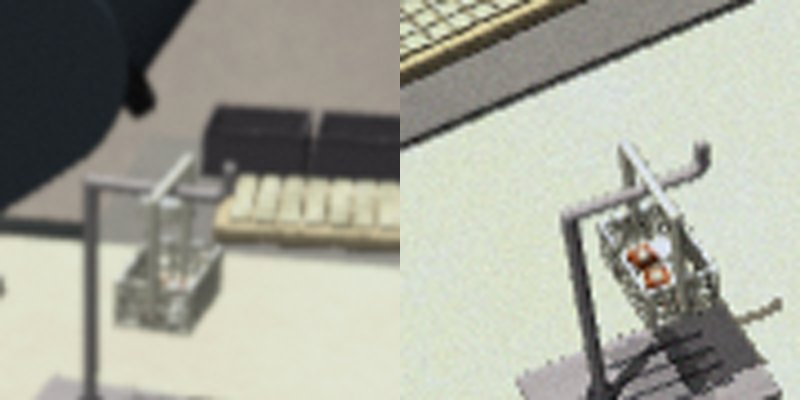

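Run:
```python
from h import *
W=load('w21')
for z in (.1425,.1445,.1465):
    f=lambda u,v:onz(W,(u+.5)/3.4-.5+280,(v+.5)/3.4-.5+190,z)
    c=[f(66,46),f(262,46),f(251,554),f(75,554)]
    print(z,'w',np.linalg.norm(c[0]-c[1]).round(4),np.linalg.norm(c[2]-c[3]).round(4),'len',np.linalg.norm((c[0]+c[1]-c[2]-c[3])/2).round(4),'yaw',np.arctan2(*((c[2]+c[3]-c[0]-c[1])/2)[1::-1]).round(4),'hole',f(163,322).round(4))
    l=[f(u,v) for u,v in []]
```

```text
0.1425 w 0.0228 0.0237 len 0.0716 yaw -0.0988 hole [0.5862 0.3011 0.1425]
0.1445 w 0.0225 0.0233 len 0.0706 yaw -0.0988 hole [0.585  0.3012 0.1445]
0.1465 w 0.0221 0.023 len 0.0695 yaw -0.0988 hole [0.5838 0.3013 0.1465]
```

Emit:
carry_out([
  [[-0.02,0,0,0,0,0,18],[-0.02,0,0,0,0,0,18],[-0.02,0,0,0,0,0,18],[-0.02,0,0,0,0,0,18],[-0.02,0,0,0,0,0,18]],
])

```text
t: 16.8
tcp_pos: [0.5848, 0.3009, 0.1101]
tool_rot: [0.034, 0.706, -0.034, 0.706]
force: [0.2, 0.9, -3.4]
finger_gap: 0.256
```

Run:
```python
from h import *
st();S=snap('scene','s23');D=snap('side','sd23');st()
cv2.imwrite('pics/s23b.png',np.clip(S['image'][:,:,::-1]*1.6,0,255).astype('uint8'))
```

```text
t 16.8 tcp [0.5848 0.3009 0.1101] yaw 1.4734 tilt [-0. -0. -1.] F [ 0.25  0.86 -3.44] gap 0.256 q [ 0.306  0.683  1.428  0.     1.031 -1.168]
t 16.9 tcp [0.5848 0.301  0.1102] yaw 1.4734 tilt [ 0.  0. -1.] F [-0.33  0.31 -3.05] gap 0.253 q [ 0.306  0.683  1.428  0.     1.031 -1.168]
```

View pics/s23b.png

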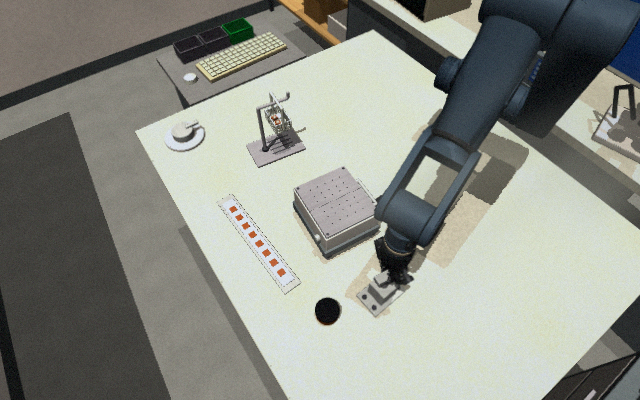

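The scene shows the basket hanging on the hook at (276,120), the stage clear at (337,205), the carrier and amber box undisturbed, and the rest held raised at (385,288). The arm is steady, so I'm handing the job in.

Run:
```python
from h import *
print(manip.sign_off())
```

```text
the job is handed in; nothing more can be done
None
```

I moved the dipping basket off the stage and left it hanging upright by its handle on the drain stand's hook. I then gripped the side rest across its head, drew it straight up and turned it parallel to the stage edge. The job was handed in at about 17 s with the arm still holding the rest.

Last checks:
- **Basket:** it hangs with the arm under the middle of the handle, and it looked the same in later pictures.
- **Height:** the top of the head is at about 0.1449 m. The wrist views put the stage top at 0.1445 m. The first scene and side views gave 0.1463 m, but they read about 2 mm high on the head's known height. I expect the head to be level to within about 1–1.5 mm.
- **Direction:** the head is at −0.097 rad by the jaw angle and −0.099 rad in the picture. The stage edge is at −0.097 rad.
- **Bore:** about 17 mm of stem is still in it. The sideways force while holding stayed around 1 N or less, and the vertical force was about 3 N, roughly the rest's weight.
- **Slip:** the hole in the head kept the same place in the wrist picture from grip to finish, so it has not slipped.

**What disagreed:**
- The real fingertips sat about 20 mm behind the reported tool point, so my first close on the handle was too high and gripped nothing. I opened, went 20 mm lower and gripped again.
- With the fingers closed on the handle and the head, the opening read about 2 mm less than their real thickness.

The carrier and amber box are where they were. The arm hides the screwdriver in the last scene picture, so I could not check it; the arm never went near it.

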